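Charge the drying pan with pellets and spread them

TASK

Lift the white tray of ceramic pellets by its leaning blue handle, tip all six pellets into the steel pan on the hotplate without touching them with the gripper, and set the empty tray flat back on its green mat. Then take the stirring rod and, starting on the pan's side nearest the robot, stir with its tip down by the pan floor one full turn clockwise seen from above (near, left, far, right, near) so that the pellets lie in a single layer. Stand the rod back in its holder and leave everything else where it is.

Things in the scene. Friction and masses are not known exactly. Their poses are not given: they have to be found in the camera images.
- mat: Thin green mat fixed to the bench, 180 x 130 mm, 3 mm thick; origin at the centre of its underside, on the bench top; x along its 180 mm side.
- tray: White plastic scoop tray, loose, about 180 g, flat on the mat (underside 3 mm high). Origin: centre of its underside; +x to the pouring front, -x to the handle, z up. Floor 3 mm thick, x -66 to 36 mm, then the ramp to the lip. Side walls (94 mm apart outside, 88 inside) and rear wall (x = -66) are 30 mm high; no front wall. Tipped front-down by about 50 degrees or more, the pellets run out.
- tray_grip (a point): Grip point in the middle of the blue handle, at (-84, 0, 62) mm in the tray's frame, same axes. The handle is a plate 10 mm thick and 44 mm wide (along y) that rises from the rear wall, leaning back (to -x) 25 degrees from vertical; free from 30 to 84 mm height. Grip across its thickness, tool tilted with it: approach direction (0.423, 0, -0.906) in the tray's frame.
- tray_lip (a point): Middle of the tray's pouring lip, at (76, 0, 13) mm in the tray's frame, same axes. The floor rises to it in a ramp of 14 degrees from x = 36 mm.
- pan: White square hotplate (165 x 165 mm, fixed, cold) with a round steel drying pan fixed on it; origin on the bench under the pan's centre, axes as the world's (x away from the robot, y to its left). Pan rim 115 mm above the bench, 190 mm across; inside it is 150 mm wide from its floor to 35 mm up, then flares to the rim; wall 3 mm.
- pan_floor (a point): Centre of the pan's inner floor, 49 mm above the bench; same axes as the pan. A rod led round with its tip about 25 mm from this centre moves the pellets without wedging them against the wall; hold it firmly, it can pivot in the grip.
- rod: Loose stirring rod, about 60 g, 220 mm long: a round white shaft 14 mm thick with an orange square grip (18 x 18 mm, from 145 to 220 mm above the tip; sides facing the rod's x and y axes). Origin at its rounded lower tip, z along the rod to the grip. It stands in its holder, leaning up to about 4 degrees.
- holder: Fixed rod holder: blue tube 25 mm thick on a black foot 66 mm across, its mouth flaring out to 43 mm inside at its top, 98 mm above the bench; the bore below 78 mm height is 18 mm wide. Origin at the centre of its underside; z up.
- holder_floor (a point): Floor of the holder's bore, on its axis, 12 mm above the bench; the rod's tip rests here.
- pellet0: Terracotta-coloured ceramic pellet 1 of 6, a round-ended chunk 22 mm thick and 28 mm long, 20 g, lying loose in the tray; origin at its centre.
- pellet1: Terracotta-coloured ceramic pellet 2 of 6, a round-ended chunk 22 mm thick and 28 mm long, 20 g, lying loose in the tray; origin at its centre.
- pellet2: Terracotta-coloured ceramic pellet 3 of 6, a round-ended chunk 22 mm thick and 28 mm long, 20 g, lying loose in the tray; origin at its centre.
- pellet3: Terracotta-coloured ceramic pellet 4 of 6, a round-ended chunk 22 mm thick and 28 mm long, 20 g, lying loose in the tray; origin at its centre.
- pellet4: Terracotta-coloured ceramic pellet 5 of 6, a round-ended chunk 22 mm thick and 28 mm long, 20 g, lying loose in the tray; origin at its centre.
- pellet5: Terracotta-coloured ceramic pellet 6 of 6, a round-ended chunk 22 mm thick and 28 mm long, 20 g, lying loose in the tray; origin at its centre.
- amber_bottle: Bystander, loose: amber glass bottle, 60 mm across, 120 mm tall; origin at the middle of its underside. Leave it alone.
- beaker: Bystander, loose: clear beaker, 66 mm across, 85 mm tall; origin at the middle of its underside. Leave it alone.
- jar: Bystander, loose: white jar, 50 mm across, 60 mm tall; origin at the middle of its underside. Leave it alone.
- spatula: Bystander, loose: lab spatula, 190 mm long, lying flat; origin at the middle of its underside. Leave it alone.
- weight: Bystander, loose: brass weight, 36 mm across, 40 mm tall; origin at the middle of its underside. Leave it alone.
Things that resemble listed ones, but are neither listed nor needed, are in the scene too. Leave any red or yellow look-alike of the pellet3 alone.

How it is judged:
On the way, in this order (a step that is already met when the one before it is completed fails the run):
1. the tray is lifted with all the pellets in it (height (world z) of tray above 0.05 m and distance between each of pellet0, pellet1, pellet2, pellet3, pellet4, pellet5 and tray below 0.1 m and z of each of pellet0, pellet1, pellet2, pellet3, pellet4, pellet5 in the frame of tray above 0.005 m), for 0.1 s.
2. all the pellets are tipped into the pan from the raised tray (height (world z) of tray above 0.08 m and horizontal distance between each of pellet0, pellet1, pellet2, pellet3, pellet4, pellet5 and pan_floor below 0.075 m and z of pellet0 in the frame of pan_floor between 0 and 0.06 m and z of pellet1 in the frame of pan_floor between 0 and 0.06 m and z of pellet2 in the frame of pan_floor between 0 and 0.06 m and z of pellet3 in the frame of pan_floor between 0 and 0.06 m and z of pellet4 in the frame of pan_floor between 0 and 0.06 m and z of pellet5 in the frame of pan_floor between 0 and 0.06 m), for 0.1 s.
3. the empty tray stands flat on its mat again, released (horizontal distance between tray and mat below 0.05 m and angle between tray's own z axis and vertical below 0.1 rad and height (world z) of tray below 0.008 m and linear speed of tray below 0.05 m/s and contact force between the fingers and tray below 0.1 N), for 0.2 s.
4. stirring clockwise: the rod's tip is low in the near left quarter of the pan (z of rod in the frame of pan_floor below 0.025 m and horizontal distance between rod and pan_floor below 0.075 m and x of rod in the frame of pan_floor below -0.008 m and y of rod in the frame of pan_floor above 0.008 m).
5. stirring clockwise: the rod's tip is low in the far left quarter of the pan (z of rod in the frame of pan_floor below 0.025 m and horizontal distance between rod and pan_floor below 0.075 m and x of rod in the frame of pan_floor above 0.008 m and y of rod in the frame of pan_floor above 0.008 m).
6. stirring clockwise: the rod's tip is low in the far right quarter of the pan (z of rod in the frame of pan_floor below 0.025 m and horizontal distance between rod and pan_floor below 0.075 m and x of rod in the frame of pan_floor above 0.008 m and y of rod in the frame of pan_floor below -0.008 m).
7. stirring clockwise: the rod's tip is low in the near right quarter of the pan (z of rod in the frame of pan_floor below 0.025 m and horizontal distance between rod and pan_floor below 0.075 m and x of rod in the frame of pan_floor below -0.008 m and y of rod in the frame of pan_floor below -0.008 m).
At the end, for the whole second after the job is handed in: All six pellets at rest in the pan in one layer (centres under 22 mm above its floor); tray level (0.1 rad) on the mat, centres within 50 mm; rod in its holder, tip within 8 mm of the bore floor, upright within 0.2 rad; both released and at rest (horizontal distance between each of pellet0, pellet1, pellet2, pellet3, pellet4, pellet5 and pan_floor below 0.075 m and z of pellet0 in the frame of pan_floor between 0 and 0.06 m and z of pellet1 in the frame of pan_floor between 0 and 0.06 m and z of pellet2 in the frame of pan_floor between 0 and 0.06 m and z of pellet3 in the frame of pan_floor between 0 and 0.06 m and z of pellet4 in the frame of pan_floor between 0 and 0.06 m and z of pellet5 in the frame of pan_floor between 0 and 0.06 m and z of each of pellet0, pellet1, pellet2, pellet3, pellet4, pellet5 in the frame of pan_floor below 0.022 m and horizontal distance between tray and mat below 0.05 m and angle between tray's own z axis and vertical below 0.1 rad and height (world z) of tray below 0.008 m and linear speed of each of tray, rod below 0.05 m/s and horizontal distance between rod and holder_floor below 0.012 m and z of rod in the frame of holder_floor below 0.008 m and angle between rod's own z axis and vertical below 0.2 rad and linear speed of each of pellet0, pellet1, pellet2, pellet3, pellet4, pellet5 below 0.1 m/s); the robot touches nothing.
It fails at once if a bystander was moved by more than 30 mm or tipped (distance of any of amber_bottle, beaker, jar, spatula, weight from where it was at the start of the episode above 0.03 m or angle between any of amber_bottle, beaker, jar, spatula, weight's own z axis and vertical above 0.5 rad).
It fails at once if the gripper touched a pellet (contact force between the fingers and pellet0 above 0.3 N or contact force between the fingers and pellet1 above 0.3 N or contact force between the fingers and pellet2 above 0.3 N or contact force between the fingers and pellet3 above 0.3 N or contact force between the fingers and pellet4 above 0.3 N or contact force between the fingers and pellet5 above 0.3 N).
It also fails if it takes over 72 s, if anything falls off the work surface, if the arm or the gripper's body presses on something with over 40 N, if the wrist force passes 120 N, or if a joint passes its speed limit or range.

ROBOT

A 6-joint arm with a two-finger parallel gripper is mounted at the origin on the work surface. World frame = base frame: x ahead of the robot, y to its left, z up, the work surface at z = 0. Lengths are in m, angles in rad, forces in N, time in s.
With the tool pointing down it reaches from about 0.275 to 0.975 m from the base axis. Payload 8.4 kg.
Tool frame: the origin (TCP) lies at the very end of the fingers, on their centre line; the grasp point (between the pads) lies 19 mm behind it (arm.pinch_z is the z of the grasp point in the tool frame, in m); z points along the fingers, y is the line along which they close (so a half turn about z gives the same grasp; the last joint's range is limited). The gripper opens to 92 mm and grips with 3 to 60 N. Pads are 20 mm wide; open, the fingers measure 128 mm over their backs; the gripper's body (75 mm by 189 mm) begins 69 mm behind the grasp point.
Start: joints at [1.174, 0.353, 1.633, -0, 1.155, -0.002], TCP at [0.24, 0.577, 0.215] pointing down, gripper open.
Joint ranges: [-2.63, 2.63], [-0.92, 2.1], [0.06, 2.66], [-1.3, 4.44], [0, 2.69], [-3.02, 3.02]. Speed limits (rad/s): [2.22, 2.22, 2.79, 3.14, 3.14, 3.14].

INTERFACE

Orientations are given as a rotation vector (axis times angle).
In Python, from station import readout, eyes, arm gives the robot as it stands.
- The arm moves only by the tool move_arm, never from a script. Its argument "rows" is a list of rows, each an object with "grip": the opening, from -1 (shut) to 1 (fully open); "offset": the shift along the tool's x, y, z in m, a list of three; "roll": the turn about the tool's z in degrees. A call has exactly 10 rows; each row shifts and turns the commanded pose from where the row before left it, along the tool's axes as they then stand; what a row does not reach is not made up. A row lasts 1/8 s, in which the tool goes at most 62.5 mm and 10.7 degrees, less where a joint would pass 70% of its speed; a pose out of reach is approached as far as the arm can. A call with a gripper value outside its range is refused whole. The fingers move at their own pace and stop on an object; the grip force is fixed at half the most. Time passes only in rows, so rows that do not move let the fingers close, or fill a call up. It gives the time, the measured TCP pose, the force, the opening and the grip force at its end, in the units of the state.
- readout.observe(): the state, without advancing time (a new reading comes with each control period).
- eyes.camera(name): name is "side" or "top" or "wrist"; returns a dict with "pixels" (480x640x3 uint8, red, green, blue), "depth" (480x640 float32, m along the optical axis (not along the pixel's ray), 0 where there is no reading), "fov_y" (degrees; the focal length in pixels is half the picture's height over the tangent of half this angle, whatever the lens; pixels are square), "cx", "cy" (the principal point, pixels), "extrinsics" (4x4, takes a point from camera to world coordinates). Camera axes: x right, y up, looking along -z (the intrinsics and any distortion apply to the point x, -y, -z); pixel columns grow to the right and rows downward; lengths in m; the calibration is good to about 2 mm. A picture is of the moment at which its call begins.
- arm.sign_off(): hands the job in; it is judged then, once.
The state is a dict: "time_s": time; "joint_positions": joint angles; "joint_vel": joint speeds; "tau": joint torques, N m; "tcp_pos": TCP position; "tool_rot": TCP orientation; "contact_force": force on the tool from outside, world axes, zero at the start; "torque": the same for the moment, N m; "finger_gap": finger opening in m; "finger_force": force on a finger pad.
Only numpy, scipy, OpenCV 4.12 (cv2) and the standard library are available. Lean on these libraries where they do the work, as an engineer would, in place of code of your own. Each camera call takes 0.05 s, during which the arm holds its last target. There are 200 camera calls.

## Working session

There is one attempt and no reset: what is moved stays moved. The work goes in short steps, Python scripts to look and compute and a tool call to move; the robot and the scene stay as the last step left them, time stands still between calls to the robot, and variables do not carry over. Pictures are saved under pics/ and viewed, at most 10 in all, crops included, and the job is handed in when it is done.

Besides the shell and the picture viewer there is one more tool, called after ">>>" by a JSON object that holds its "fn" and its "kwargs". move_arm: Moves the arm, as the interface text tells. Its arguments: {"type":"object","properties":{"rows":{"type":"array"}},"required":["rows"]}

```bash
mkdir -p pics; ls; cat > h.py <<'E'
import numpy as np, cv2
from station import readout, eyes, arm
from scipy.spatial.transform import Rotation as R
def cam(n):
    c=eyes.camera(n); return c
def pts(c):
    h,w=c['depth'].shape; f=h/2/np.tan(np.radians(c['fov_y'])/2)
    v,u=np.mgrid[:h,:w]; d=c['depth']
    P=np.stack([(u-c['cx'])/f*d,-(v-c['cy'])/f*d,-d],-1)
    E=np.array(c['extrinsics']); return P@E[:3,:3].T+E[:3,3]
def save(c,n): cv2.imwrite(n,c['pixels'][:,:,::-1])
E
python3 - <<'E'
from h import *
a=cam('top');b=cam('side')
print({k:a[k] for k in a if k not in('pixels','depth')}, {k:b[k] for k in b if k not in('pixels','depth')})
save(a,'pics/top0.png');save(b,'pics/side0.png')
import pickle;pickle.dump((a,b),open('c0.pkl','wb'))
print(readout.observe(),arm.pinch_z)
E
```

```text
pics
{'fov_y': 43.60480615311681, 'cx': 328.4207248109524, 'cy': 241.87992060607047, 'extrinsics': array([[-0.00751644,  0.99461945, -0.10332307,  0.43629874],
       [-0.99992655, -0.00845834, -0.00868093, -0.00671909],
       [-0.00950816,  0.10325023,  0.99460997,  1.35373482],
       [ 0.        ,  0.        ,  0.        ,  1.        ]])} {'fov_y': 56.76738952585721, 'cx': 320.1030448790453, 'cy': 241.59519754162483, 'extrinsics': array([[-0.9547395 ,  0.20644971, -0.21412848,  0.40591376],
       [-0.29729329, -0.68518908,  0.66493054,  0.50073327],
       [-0.00944378,  0.69849441,  0.7155532 ,  0.62986891],
       [ 0.        ,  0.        ,  0.        ,  1.        ]])}
{'time_s': 0.1, 'joint_positions': array([ 1.17357272e+00,  3.53577293e-01,  1.63403212e+00,  6.18151885e-06,
        1.15519956e+00, -2.37281671e-03]), 'joint_vel': array([ 0.00023266, -0.00084479, -0.00059633,  0.0005802 , -0.00154589,
       -0.00101456]), 'tau': array([-1.89816907e-03, -5.94903374e+01, -3.34931052e+01,  6.97570620e-02,
        1.81423448e-02,  3.12769237e-05]), 'tcp_pos': array([0.24023474, 0.57651859, 0.21395159]), 'tool_rot': array([-6.16164225e-01, -3.08032320e+00,  1.87068282e-03]), 'contact_force': array([-0.51708081, -0.46668132,  0.06409458]), 'torque': array([-0.02916922, -0.03203715, -0.00352949]), 'finger_force': 0.0, 'finger_gap': 0.09194126054190382} -0.0187
```

View pics/top0.png

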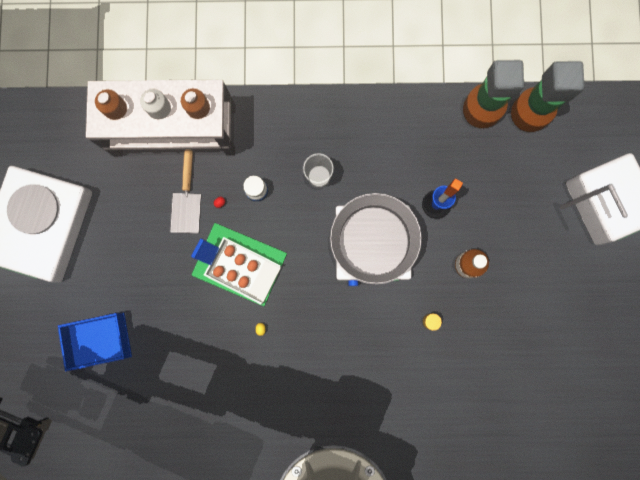

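View pics/side0.png

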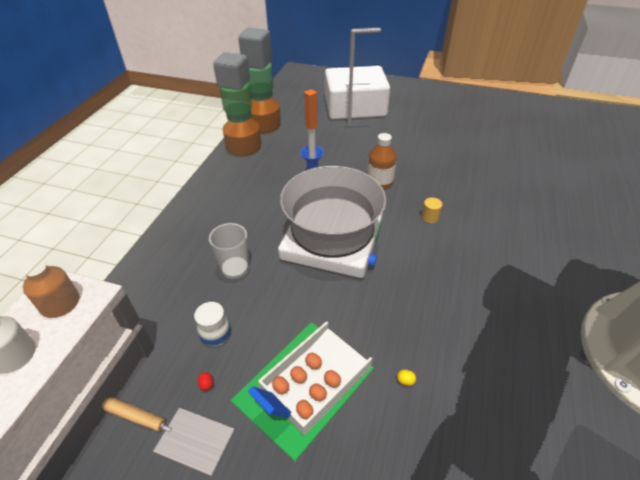

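Top view: the tray, front pointing right and slightly down, is at (243,270), with its blue handle at (205,251). The pan is at (375,238). The rod's orange grip is at (454,187), its holder at (441,202). Possible mix-ups:
- **Handle:** blue bin (95,340), hotplate knob (352,282).
- **Pellets:** red (220,202) and yellow (261,329) look-alikes.
- **Pan:** left hotplate (32,210).
- **Rod:** spatula handle (187,170).

I choose by the description and measure those.

```bash
python3 - <<'E'
from h import *
import pickle
a,b=pickle.load(open('c0.pkl','rb'))
for n,c,boxes in (('top',a,dict(tray=(180,215,300,310),pan=(320,180,425,295),hold=(415,170,470,225))),('side',b,dict(tray=(220,310,385,465),pan=(270,165,395,280),hold=(295,80,330,180)))):
    P=pts(c); hsv=cv2.cvtColor(c['pixels'],cv2.COLOR_RGB2HSV); H,S,V=[hsv[...,i].astype(int) for i in range(3)]
    def m(box):
        k=np.zeros(H.shape,bool);k[box[1]:box[3],box[0]:box[2]]=1;return k&(c['depth']>0)
    t=m(boxes['tray'])
    g=t&(H>45)&(H<80)&(S>120); bl=t&(H>100)&(H<130)&(S>120); w=t&(S<60)&(V>150); pe=t&((H<15)|(H>170))&(S>100)
    for nm,k in (('mat',g),('handle',bl),('tray',w),('tray+pel',w|pe)):
        q=P[k]; print(n,nm,len(q),q.mean(0).round(4),'z',np.percentile(q[:,2],[2,50,98]).round(3))
        r=cv2.minAreaRect((q[:,:2]*1000).astype(np.float32)); print('  rect',np.round(r[0],1),np.round(r[1],1),round(r[2],1))
    gg=(g|bl|w|pe)
    q=P[gg]; q=q[q[:,2]<.02]; print(n,'mat hull',cv2.minAreaRect((q[:,:2]*1000).astype(np.float32)))
    q=P[bl]; i=q[:,2].argsort(); print(' handle top',q[i[-40:]].mean(0).round(4),'low',q[i[:40]].mean(0).round(4))
    q=P[m(boxes['pan'])]; k=(q[:,2]>.108)&(q[:,2]<.122); rr=cv2.minEnclosingCircle((q[k][:,:2]*1000).astype(np.float32)); print(n,'pan rim',rr)
    k=(q[:,2]>.044)&(q[:,2]<.053);print(' floor',cv2.minEnclosingCircle((q[k][:,:2]*1000).astype(np.float32)),np.median(q[k][:,2]))
    h=m(boxes['hold']); o=h&(H<18)&(S>150)&(V>100); B=h&(H>100)&(H<130)&(S>120)
    q=P[o]; print(n,'rodgrip',len(q),q.mean(0).round(4),q.min(0).round(3),q.max(0).round(3))
    for z in (.16,.18,.2,.22):
        k=abs(q[:,2]-z)<.008
        if k.sum()>3: print('   z',z,q[k].mean(0).round(4),q[k].min(0).round(3),q[k].max(0).round(3))
    k=q[:,2]>np.percentile(q[:,2],99)-.006; print('  top',cv2.minAreaRect((q[k][:,:2]*1000).astype(np.float32)))
    q=P[B]; q=q[q[:,2]>.09]; print(' mouth',len(q),cv2.minEnclosingCircle((q[:,:2]*1000).astype(np.float32)))
    q=P[h&~o&~B&(V>120)&(S<60)]; q=q[(q[:,2]>.1)]; print(' shaft',len(q),q.mean(0).round(4) if len(q) else '')
im=cv2.resize(a['pixels'][160:320,170:490],None,fx=2.5,fy=2.5,interpolation=cv2.INTER_CUBIC); cv2.imwrite('pics/crop0.png',im[:,:,::-1])
E
```

```text
top mat 1255 [0.5581 0.2123 0.0043] z [-0.002  0.004  0.01 ]
  rect [528.6 208.6] [180.6 129.9] 66.8
top handle 426 [0.5512 0.2722 0.0657] z [0.032 0.068 0.091]
  rect [556.  282.3] [57.5 44.4] 69.4
top tray 2457 [0.525  0.2091 0.0114] z [0.001 0.009 0.036]
  rect [543.4 246.8] [267.  108.4] 57.8
top tray+pel 2959 [0.5241 0.2096 0.014 ] z [0.001 0.01  0.036]
  rect [543.4 246.8] [267.  108.4] 57.8
top mat hull ((544.2909545898438, 244.22589111328125), (259.2000732421875, 131.3983917236328), 66.08016967773438)
 handle top [0.5592 0.2809 0.0905] low [0.5452 0.2652 0.0315]
top pan rim ((573.4862060546875, -93.4903335571289), 94.8456039428711)
 floor ((595.7431030273438, -72.89247131347656), 139.437255859375) 0.04978823951848077
top rodgrip 168 [ 0.6586 -0.2386  0.2131] [ 0.65  -0.298  0.001] [ 0.702 -0.229  0.239]
   z 0.16 [ 0.6536 -0.2371  0.1632] [ 0.652 -0.238  0.157] [ 0.655 -0.235  0.168]
   z 0.18 [ 0.6545 -0.2348  0.1804] [ 0.651 -0.241  0.173] [ 0.658 -0.229  0.188]
   z 0.2 [ 0.6543 -0.2353  0.2012] [ 0.65  -0.243  0.194] [ 0.66  -0.229  0.207]
   z 0.22 [ 0.6557 -0.2349  0.21
[... 939 characters left out ...]
393554688, -157.17320251464844), 150.57615661621094) 0.04850387811545659
side rodgrip 395 [ 0.6582 -0.2336  0.1992] [ 0.649 -0.247  0.158] [ 0.67  -0.226  0.232]
   z 0.16 [ 0.658  -0.2339  0.1635] [ 0.65  -0.242  0.158] [ 0.67  -0.228  0.168]
   z 0.18 [ 0.6579 -0.2327  0.1799] [ 0.649 -0.241  0.172] [ 0.669 -0.226  0.188]
   z 0.2 [ 0.6579 -0.2328  0.2   ] [ 0.65  -0.239  0.192] [ 0.67  -0.228  0.208]
   z 0.22 [ 0.6586 -0.233   0.2203] [ 0.65  -0.24   0.212] [ 0.67  -0.227  0.228]
  top ((658.96875, -237.62509155273438), (16.732816696166992, 18.44671058654785), 47.89789962768555)
 mouth 126 ((659.1552124023438, -238.79379272460938), 24.272083282470703)
 shaft 429 [ 0.6386 -0.1819  0.1143]
```

View pics/crop0.png

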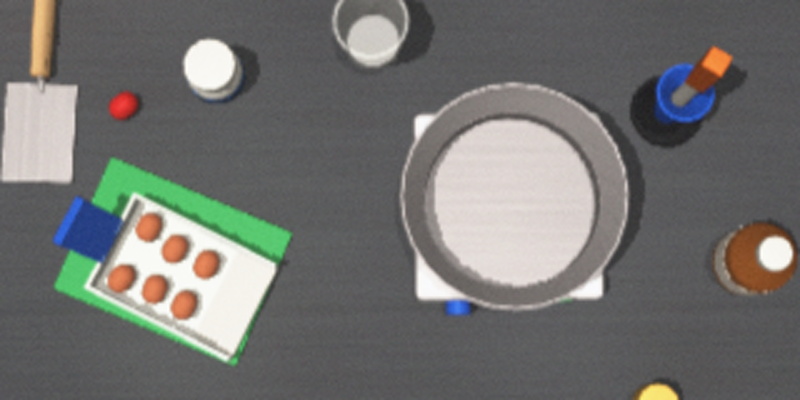

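The crop confirms the choice: six pellets in the tray, handle at the rear left, empty pan, and the rod leaning in its holder. Moves only allow roll about the tool's z, so I'll check the interface docs for any tilt and fit the tray's walls.

```bash
cat >> h.py <<'E'
def plan(p,yaw=None,n=10):
    """tool offsets (mm) per row and roll/row to reach TCP p with tool y at world angle yaw (deg)"""
    o=readout.observe(); M=R.from_rotvec(o['tool_rot']).as_matrix(); d=(np.array(p)-o['tcp_pos'])/n*1000
    cur=np.degrees(np.arctan2(M[1,1],M[0,1])); 
    dr=0 if yaw is None else -((yaw-cur+180)%360-180)/n
    print('t',round(o['time_s'],2),'tcp',o['tcp_pos'].round(4),'yaw',round(cur,1),'roll/row',round(dr,2),'F',o['contact_force'].round(1),'gap',round(o['finger_gap'],4),'ff',round(o['finger_force'],1))
    print([(M@R.from_euler('z',dr*i,degrees=True).as_matrix()).T.dot(d).round(1).tolist() for i in range(n)])
E
python3 - <<'E'
from h import *
plan([.554,.277,.13],-27.3)
E
```

```text
t 0.1 tcp [0.2402 0.5765 0.214 ] yaw 67.4 roll/row 9.47 F [-0.5 -0.5  0.1] gap 0.0919 ff 0.0
[[-40.5, -15.6, 8.4], [-42.5, -8.7, 8.4], [-43.3, -1.6, 8.4], [-43.0, 5.6, 8.4], [-41.5, 12.6, 8.4], [-38.9, 19.2, 8.4], [-35.2, 25.4, 8.4], [-30.5, 30.8, 8.4], [-25.1, 35.4, 8.4], [-18.9, 39.0, 8.4]]
```

>>> {"fn": "move_arm", "kwargs": {"rows": [{"grip": 1,"offset": [-0.0405,-0.0155,0.0085],"roll": 9.5},{"grip": 1,"offset": [-0.0425,-0.0085,0.0085],"roll": 9.5},{"grip": 1,"offset": [-0.0435,-0.0015,0.0085],"roll": 9.5},{"grip": 1,"offset": [-0.043,0.0055,0.0085],"roll": 9.5},{"grip": 1,"offset": [-0.0415,0.0125,0.0085],"roll": 9.5},{"grip": 1,"offset": [-0.039,0.019,0.0085],"roll": 9.5},{"grip": 1,"offset": [-0.035,0.0255,0.0085],"roll": 9.5},{"grip": 1,"offset": [-0.0305,0.031,0.0085],"roll": 9.5},{"grip": 1,"offset": [-0.025,0.0355,0.008],"roll": 9.5},{"grip": 1,"offset": [-0.019,0.039,0.008],"roll": 9.2}]}}

```text
time_s: 1.35
tcp_pos: [0.5546, 0.2757, 0.13]
tool_rot: [-2.688, -1.627, 0.001]
contact_force: [-0.3, 0.7, 0.7]
finger_gap: 0.0915
finger_force: 0.0
```

```bash
python3 - <<'E'
from h import *
c=cam('wrist'); save(c,'pics/w1.png')
P=pts(c); hsv=cv2.cvtColor(c['pixels'],cv2.COLOR_RGB2HSV); H,S,V=[hsv[...,i].astype(int) for i in range(3)]
k=(H>100)&(H<130)&(S>120)&(P[...,2]>.03)&(P[...,2]<.1)&(c['depth']>0)
q=P[k]; print(len(q)); 
if len(q): print(cv2.minAreaRect((q[:,:2]*1000).astype(np.float32)),q.min(0),q.max(0))
for lo in (.04,.05,.06,.07,.08):
    s=q[(q[:,2]>lo)&(q[:,2]<lo+.01)]; print(lo,len(s),s.mean(0).round(4) if len(s) else '')
plan([.554,.277,.049],-27.3,4)
E
```

```text
2753
((482.57818603515625, 367.4272155761719), (48.52402877807617, 283.5490417480469), 36.78998947143555) [0.38421441 0.25147595 0.03000673] [0.57947561 0.49549549 0.09081156]
0.04 543 [0.4397 0.4325 0.0447]
0.05 177 [0.4654 0.3968 0.0525]
0.06 111 [0.5523 0.2708 0.0653]
0.07 98 [0.5561 0.2744 0.0757]
0.08 1112 [0.5589 0.2844 0.0874]
t 1.4 tcp [0.5575 0.2723 0.1291] yaw -28.1 roll/row -0.21 F [ 1.7 -2.6 -0.1] gap 0.0915 ff 0.0
[[0.6, -1.4, 20.0], [0.7, -1.3, 20.0], [0.7, -1.3, 20.0], [0.7, -1.3, 20.0]]
```

View pics/w1.png

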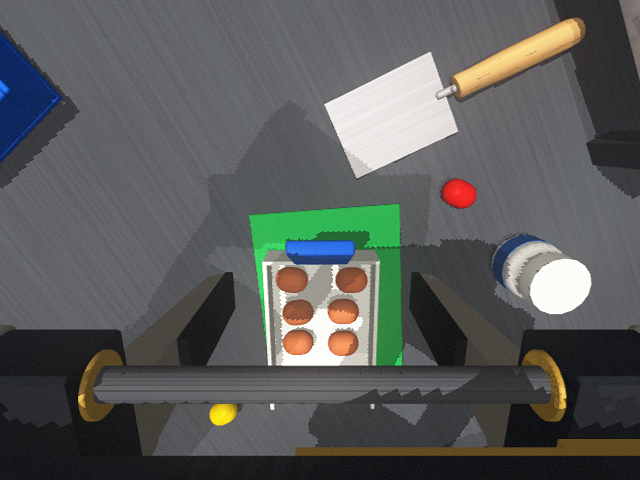

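Wrist view: the blue handle (320,250) is centred and square between the fingers, with the pellets ahead of it. Descend and close across its width.

>>> {"fn": "move_arm", "kwargs": {"rows": [{"grip": 1,"offset": [0.0007,-0.0013,0.02],"roll": -0.2},{"grip": 1,"offset": [0.0007,-0.0013,0.02],"roll": -0.2},{"grip": 1,"offset": [0.0007,-0.0013,0.02],"roll": -0.2},{"grip": 1,"offset": [0.0007,-0.0013,0.02],"roll": -0.2},{"grip": 1,"offset": [0,0,0],"roll": 0},{"grip": -1,"offset": [0,0,0],"roll": 0},{"grip": -1,"offset": [0,0,0],"roll": 0},{"grip": -1,"offset": [0,0,0],"roll": 0},{"grip": -1,"offset": [0,0,0],"roll": 0},{"grip": -1,"offset": [0,0,0],"roll": 0}]}}

```text
time_s: 2.65
tcp_pos: [0.5509, 0.2819, 0.0509]
tool_rot: [2.672, 1.653, 0.002]
contact_force: [0.6, 0.0, 0.6]
finger_gap: 0.0442
finger_force: 10.1
```

>>> {"fn": "move_arm", "kwargs": {"rows": [{"grip": -1,"offset": [0,0,0],"roll": 0},{"grip": -1,"offset": [0,0,-0.003],"roll": 0},{"grip": -1,"offset": [0,0,-0.006],"roll": 0},{"grip": -1,"offset": [0,0,-0.009],"roll": 0},{"grip": -1,"offset": [0,0,-0.009],"roll": 0},{"grip": -1,"offset": [0,0,-0.009],"roll": 0},{"grip": -1,"offset": [0,0,-0.009],"roll": 0},{"grip": -1,"offset": [0,0,-0.008],"roll": 0},{"grip": -1,"offset": [0,0,-0.006],"roll": 0},{"grip": -1,"offset": [0,0,-0.003],"roll": 0}]}}

```text
time_s: 3.9
tcp_pos: [0.5506, 0.2818, 0.113]
tool_rot: [2.672, 1.653, 0.0]
contact_force: [0.7, 0.0, -2.8]
finger_gap: 0.0439
finger_force: 30.0
```

```bash
python3 - <<'E'
from h import *
o=readout.observe(); print(o)
c=cam('side'); save(c,'pics/s2.png')
E
```

```text
{'time_s': 3.9, 'joint_positions': array([4.70641289e-01, 4.51946107e-01, 1.73299500e+00, 5.90941120e-06,
       9.56340021e-01, 9.33475089e-01]), 'joint_vel': array([ 2.93512330e-04, -2.30798387e-02, -1.22606286e-02, -5.86426982e-04,
        4.18637640e-02, -1.47347763e-05]), 'tau': array([-5.40598179e-03, -6.35070562e+01, -2.99819756e+01, -5.73950959e-02,
        9.17955511e-02, -2.93474059e-04]), 'tcp_pos': array([0.55055163, 0.28179068, 0.11300885]), 'tool_rot': array([2.67171087e+00, 1.65270459e+00, 4.88269722e-04]), 'contact_force': array([ 0.67264954,  0.01116549, -2.84534695]), 'torque': array([0.11268123, 0.01619939, 0.03692917]), 'finger_force': 29.95565503835678, 'finger_gap': 0.04389284731758402}
```

View pics/s2.png

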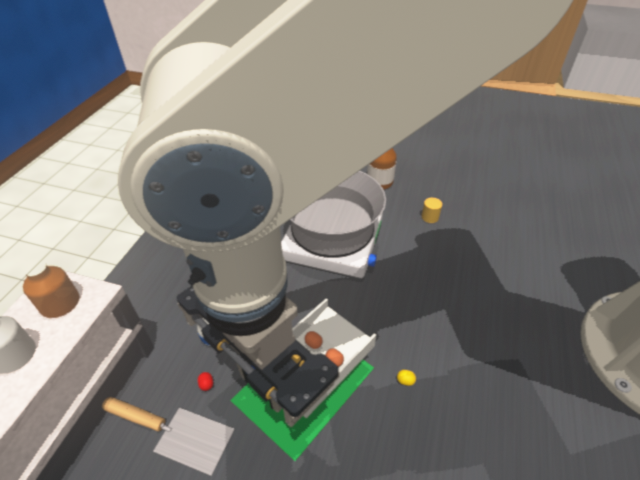

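Tray lifted: 2.8 N, matching tray plus pellets, and grip 30 N. Carry it over the pan on the same heading, with the handle 80 mm behind the pan's centre.

>>> {"fn": "move_arm", "kwargs": {"rows": [{"grip": -1,"offset": [-0.0095,0.0075,-0.015],"roll": 0},{"grip": -1,"offset": [-0.0195,0.015,-0.02],"roll": 0},{"grip": -1,"offset": [-0.029,0.023,-0.025],"roll": 0},{"grip": -1,"offset": [-0.0315,0.025,-0.025],"roll": 0},{"grip": -1,"offset": [-0.0315,0.025,-0.02],"roll": 0},{"grip": -1,"offset": [-0.0315,0.025,-0.015],"roll": 0},{"grip": -1,"offset": [-0.0315,0.025,-0.01],"roll": 0},{"grip": -1,"offset": [-0.029,0.023,-0.003],"roll": 0},{"grip": -1,"offset": [-0.0195,0.015,0],"roll": 0},{"grip": -1,"offset": [-0.0095,0.0075,0],"roll": 0}]}}

```text
time_s: 5.2
tcp_pos: [0.6132, -0.0219, 0.2461]
tool_rot: [2.673, 1.65, -0.0]
contact_force: [-0.2, -0.2, -3.5]
finger_gap: 0.0438
finger_force: 30.0
```

```bash
cat >> h.py <<'E'
PAN=np.array([.5725,-.093]); 
def tilt(show=None):
    """pitch of the tray from white points of the top camera, near the gripper"""
    o=readout.observe(); t=o['tcp_pos']; M=R.from_rotvec(o['tool_rot']).as_matrix()
    for n in ('top','side'):
        c=cam(n); P=pts(c); hsv=cv2.cvtColor(c['pixels'],cv2.COLOR_RGB2HSV); H,S,V=[hsv[...,i].astype(int) for i in range(3)]
        L=(P-t)@M; k=(S<70)&(V>140)&(c['depth']>0)&(abs(L[...,1])<.06)&(L[...,0]<-.005)&(L[...,0]>-.2)&(L[...,2]>-.02)&(L[...,2]<.17)&(P[...,2]>.125)
        pe=((H<15)|(H>170))&(S>100)&(c['depth']>0)&(np.hypot(P[...,0]-PAN[0],P[...,1]-PAN[1])<.12)&(P[...,2]>.045)
        if show: save(c,f'pics/{show}_{n}.png')
        q=L[k]; print(n,'white',len(q),'pel px',pe.sum(), 'in pan',(pe&(P[...,2]<.11)).sum())
        if len(q)>50:
            fx=-q[:,0]; z=-q[:,2]
            for a in np.arange(0,.2,.02):
                s=(fx>=a)&(fx<a+.02)
                if s.sum()>8: print('  s',round(a+.01,3),'z rel tcp',np.percentile(z[s],[5,50,95]).round(3),s.sum())
    print(o['time_s'],t.round(4),'F',o['contact_force'].round(2),'T',o['torque'].round(3),'gap',o['finger_gap'],'ff',o['finger_force'])
E
python3 - <<'E'
from h import *
tilt('p3')
E
```

```text
top white 1555 pel px 337 in pan 0
  s 0.03 z rel tcp [-0.048 -0.043 -0.016] 99
  s 0.05 z rel tcp [-0.047 -0.044 -0.024] 156
  s 0.07 z rel tcp [-0.048 -0.043 -0.016] 175
  s 0.09 z rel tcp [-0.047 -0.04  -0.014] 53
  s 0.11 z rel tcp [-0.048 -0.043 -0.017] 138
  s 0.13 z rel tcp [-0.047 -0.042 -0.021] 354
  s 0.15 z rel tcp [-0.042 -0.038 -0.02 ] 492
  s 0.17 z rel tcp [-0.039 -0.035 -0.021] 88
side white 973 pel px 605 in pan 0
  s 0.03 z rel tcp [-0.02  -0.019 -0.018] 31
  s 0.05 z rel tcp [-0.047 -0.046 -0.026] 33
  s 0.07 z rel tcp [-0.047 -0.043 -0.019] 110
  s 0.09 z rel tcp [-0.047 -0.038 -0.019] 68
  s 0.11 z rel tcp [-0.048 -0.035 -0.02 ] 105
  s 0.13 z rel tcp [-0.046 -0.044 -0.02 ] 205
  s 0.15 z rel tcp [-0.043 -0.041 -0.037] 334
  s 0.17 z rel tcp [-0.039 -0.038 -0.023] 87
5.2 [ 0.6132 -0.0219  0.2461] F [-0.17 -0.16 -3.52] T [ 0.147 -0.003  0.063] gap 0.04383027968990967 ff 29.986204504966736
```

>>> {"fn": "move_arm", "kwargs": {"rows": [{"grip": -0.3,"offset": [0,0,0],"roll": 0},{"grip": -0.2,"offset": [0,0,0],"roll": 0},{"grip": -0.15,"offset": [0,0,0],"roll": 0},{"grip": -0.12,"offset": [0,0,0],"roll": 0},{"grip": -0.1,"offset": [0,0,0],"roll": 0},{"grip": -0.1,"offset": [0,0,0],"roll": 0},{"grip": -0.1,"offset": [0,0,0],"roll": 0},{"grip": -0.08,"offset": [0,0,0],"roll": 0},{"grip": -0.08,"offset": [0,0,0],"roll": 0},{"grip": -0.08,"offset": [0,0,0],"roll": 0}]}}

```text
time_s: 6.55
tcp_pos: [0.6133, -0.0201, 0.2456]
tool_rot: [-2.672, -1.653, 0.0]
contact_force: [0.5, -0.6, -2.8]
finger_gap: 0.0441
finger_force: 30.0
```

>>> {"fn": "move_arm", "kwargs": {"rows": [{"grip": -0.07,"offset": [0,0,0],"roll": 0},{"grip": -0.07,"offset": [0,0,0],"roll": 0},{"grip": -0.065,"offset": [0,0,0],"roll": 0},{"grip": -0.065,"offset": [0,0,0],"roll": 0},{"grip": -0.065,"offset": [0,0,0],"roll": 0},{"grip": -0.06,"offset": [0,0,0],"roll": 0},{"grip": -0.06,"offset": [0,0,0],"roll": 0},{"grip": -0.06,"offset": [0,0,0],"roll": 0},{"grip": -0.06,"offset": [0,0,0],"roll": 0},{"grip": -0.06,"offset": [0,0,0],"roll": 0}]}}

```text
time_s: 7.8
tcp_pos: [0.6133, -0.0201, 0.2456]
tool_rot: [2.672, 1.653, -0.0]
contact_force: [-0.1, -0.3, -3.6]
finger_gap: 0.0436
finger_force: 30.0
```

The tray is level, with the pellets in place, but the grip holds a full 30 N until it lets go. Instead I'll rest the tray's rear floor on the near rim, so it is front-heavy, and ease the fingers open. It should tip into the pan, guided between them.

>>> {"fn": "move_arm", "kwargs": {"rows": [{"grip": -1,"offset": [0.008,-0.0005,0.008],"roll": 0},{"grip": -1,"offset": [0.0125,-0.001,0.012],"roll": 0},{"grip": -1,"offset": [0.0125,-0.001,0.014],"roll": 0},{"grip": -1,"offset": [0.0085,-0.0005,0.014],"roll": 0},{"grip": -1,"offset": [0,0,0.012],"roll": 0},{"grip": -1,"offset": [0,0,0.008],"roll": 0},{"grip": -1,"offset": [0,0,0.006],"roll": 0},{"grip": -1,"offset": [0,0,0.004],"roll": 0},{"grip": -1,"offset": [0,0,0.002],"roll": 0},{"grip": -1,"offset": [0,0,0],"roll": 0}]}}

```text
time_s: 9.05
tcp_pos: [0.6293, 0.0183, 0.1658]
tool_rot: [2.672, 1.652, 0.0]
contact_force: [0.3, 0.9, -2.3]
finger_gap: 0.0437
finger_force: 30.0
```

>>> {"fn": "move_arm", "kwargs": {"rows": [{"grip": -1,"offset": [0,0,0.001],"roll": 0},{"grip": -0.05,"offset": [0,0,0],"roll": 0},{"grip": -0.045,"offset": [0,0,0],"roll": 0},{"grip": -0.04,"offset": [0,0,0],"roll": 0},{"grip": -0.035,"offset": [0,0,0],"roll": 0},{"grip": -0.03,"offset": [0,0,0],"roll": 0},{"grip": -0.02,"offset": [0,0,0],"roll": 0},{"grip": 0.0,"offset": [0,0,0],"roll": 0},{"grip": 0.02,"offset": [0,0,0],"roll": 0},{"grip": 0.02,"offset": [0,0,0],"roll": 0}]}}

```text
time_s: 10.3
tcp_pos: [0.6291, 0.0184, 0.1646]
tool_rot: [2.672, 1.653, -0.0]
contact_force: [0.1, -0.4, 0.1]
finger_gap: 0.0469
finger_force: 0.0
```

```bash
python3 - <<'E'
from h import *
tilt('p4')
a=cv2.imread('pics/p4_top.png')[150:330,250:490];b=cv2.imread('pics/p4_side.png')[110:320,190:430]
a=cv2.resize(a,(400,300));b=cv2.resize(b,(400,350))
cv2.imwrite('pics/p4.png',np.hstack([cv2.copyMakeBorder(a,0,50,0,0,0),b]))
E
```

```text
top white 16 pel px 602 in pan 602
side white 312 pel px 537 in pan 530
  s 0.03 z rel tcp [-0.034 -0.025 -0.016] 236
  s 0.05 z rel tcp [-0.018 -0.013 -0.01 ] 33
  s 0.07 z rel tcp [-0.038 -0.033 -0.024] 40
10.3 [0.6291 0.0184 0.1646] F [ 0.14 -0.37  0.13] T [-0.051  0.098 -0.028] gap 0.04693516978360433 ff 0.0
```

View pics/p4.png

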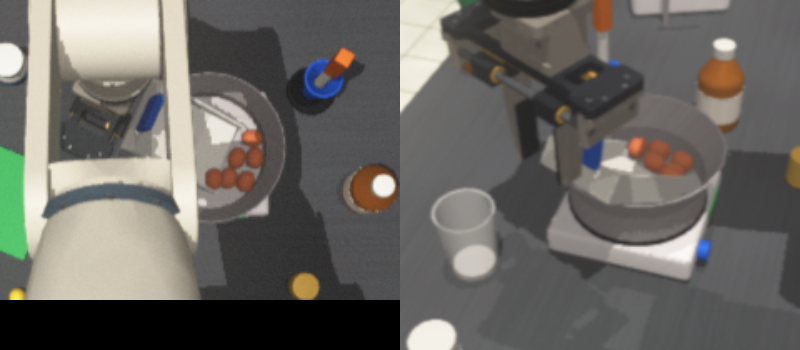

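It worked: all six pellets are in the pan ahead of the lip. Top half of the picture: blobs at (252,137), (237,157), (255,157), (245,182), (228,177), (213,178). The tray leans on the near rim with its handle at (150,113). I'll locate the handle to regrip it.

```bash
python3 - <<'E'
from h import *
o=readout.observe(); t=o['tcp_pos']; M=R.from_rotvec(o['tool_rot']).as_matrix()
for n in ('top','side','wrist'):
    c=cam(n); P=pts(c); hsv=cv2.cvtColor(c['pixels'],cv2.COLOR_RGB2HSV); H,S,V=[hsv[...,i].astype(int) for i in range(3)]
    L=(P-t)@M*1000
    k=(H>100)&(H<130)&(S>120)&(c['depth']>0)&(np.hypot(P[...,0]-PAN[0],P[...,1]-PAN[1])<.16)&(P[...,2]>.12)
    q=L[k]; print(n,len(q))
    if len(q)>20:
        print(' local x,y,z pct', np.percentile(q,[2,50,98],axis=0).round(1).tolist())
        for z in range(-60,40,10):
            s=q[(q[:,2]>=z)&(q[:,2]<z+10)]
            if len(s)>4: print('  z',z+5,len(s),'x',np.percentile(s[:,0],[5,50,95]).round(1),'y',np.percentile(s[:,1],[2,98]).round(1))
    k=(S<60)&(V>100)&(c['depth']>0)&(abs(L[...,1])<50)&(P[...,2]>.055)&(np.hypot(P[...,0]-PAN[0],P[...,1]-PAN[1])<.09)
    q=L[k]
    for x in range(-180,-20,20):
        s=q[(q[:,0]>=x)&(q[:,0]<x+20)]
        if len(s)>8: print('   w x',x+10,len(s),'z',np.percentile(s[:,2],[5,50,95]).round(0))
E
```

```text
top 135
 local x,y,z pct [[-52.6, -25.1, -55.1], [-46.8, -6.0, -49.5], [-38.7, 13.8, -16.5]]
  z -55 61 x [-52.5 -47.7 -45.1] y [-24.3  14.4]
  z -45 42 x [-52.5 -48.3 -43.1] y [-25.1  12.4]
  z -35 14 x [-46.1 -42.1 -41.1] y [-25.2   9.1]
  z -25 10 x [-43.8 -40.5 -39.3] y [-24.7   6.7]
  z -15 7 x [-43.2 -38.7 -38. ] y [-25.1   8.6]
   w x -150 148 z [ 84. 101. 108.]
   w x -130 377 z [ 75.  96. 102.]
   w x -110 255 z [60. 89. 95.]
   w x -90 254 z [-459. -448.   83.]
   w x -70 612 z [-453. -436.   63.]
   w x -50 887 z [-430. -394.   52.]
   w x -30 144 z [-407. -397. -227.]
side 124
 local x,y,z pct [[-43.3, -66.5, -130.6], [-37.3, -22.6, -0.1], [-24.4, -10.9, 12.5]]
  z -15 18 x [-43.4 -40.2 -38.4] y [-27.9 -21.7]
  z -5 42 x [-41.2 -38.2 -36.3] y [-27.4 -11.8]
  z 5 50 x [-40.1 -36.2 -34.3] y [-27.1 -10.4]
  z 15 10 x [-36.6 -35.8 -35.2] y [-25.7 -11.5]
   w x -150 137 z [ 83.  98. 106.]
   w x -130 280 z [ 73.  95. 103.]
   w x -110 186 z [58. 83. 95.]
   w x -90 89 z [43. 59. 78.]
   w x -70 44 z [ 27.  54. 108.]
   w x -50 40 z [-10.  12. 107.]
   w x -30 14 z [13. 18. 21.]
wrist 6685
 local x,y,z pct [[-48.0, -23.8, -52.3], [-41.8, -2.8, -40.4], [-32.3, 17.7, 10.2]]
  z -55 1167 x [-48.5 -45.4 -43. ] y [-23.4  17.5]
  z -45 2130 x [-44.5 -42.8 -41.3] y [-24.   17.7]
  z -35 935 x [-42.8 -41.5 -40.4] y [-24.1  17.5]
  z -15 151 x [-37.3 -36.5 -35.5] y [-22.1  16.7]
  z -5 1080 x [-37.2 -35.8 -34.4] y [-23.6  17.4]
  z 5 964 x [-35.6 -34.1 -32.6] y [-23.9  17.4]
  z 15 145 x [-34.3 -33.2 -32.3] y [-23.9  16.8]
   w x -150 23 z [80. 85. 90.]
   w x -110 111 z [83. 86. 90.]
   w x -90 345 z [66. 76. 83.]
   w x -70 16 z [49. 56. 66.]
   w x -50 175 z [  9.  11. 106.]
   w x -30 133 z [ 9. 13. 19.]
```

>>> {"fn": "move_arm", "kwargs": {"rows": [{"grip": 0.35,"offset": [0,-0.003,-0.003],"roll": 0},{"grip": 0.35,"offset": [0,0,0],"roll": 0},{"grip": 0.35,"offset": [-0.012,0,0],"roll": 0},{"grip": 0.35,"offset": [-0.016,0,0],"roll": 0},{"grip": 0.35,"offset": [-0.015,0,0],"roll": 0},{"grip": 0.35,"offset": [0,0,0],"roll": 0},{"grip": -1,"offset": [0,0,0],"roll": 0},{"grip": -1,"offset": [0,0,0],"roll": 0},{"grip": -1,"offset": [0,0,0],"roll": 0},{"grip": -1,"offset": [0,0,0],"roll": 0}]}}

```text
time_s: 11.8
tcp_pos: [0.6073, -0.0185, 0.1675]
tool_rot: [-2.671, -1.653, 0.0]
contact_force: [-0.1, -0.6, 0.9]
finger_gap: 0.0442
finger_force: 29.9
```

>>> {"fn": "move_arm", "kwargs": {"rows": [{"grip": -1,"offset": [0,0,0],"roll": 0},{"grip": -1,"offset": [0,0,-0.002],"roll": 0},{"grip": -1,"offset": [0,0,-0.004],"roll": 0},{"grip": -1,"offset": [0,0,-0.007],"roll": 0},{"grip": -1,"offset": [0,0,-0.01],"roll": 0},{"grip": -1,"offset": [0,0,-0.012],"roll": 0},{"grip": -1,"offset": [0,0,-0.012],"roll": 0},{"grip": -1,"offset": [0,0,-0.012],"roll": 0},{"grip": -1,"offset": [0,0,-0.012],"roll": 0},{"grip": -1,"offset": [0,0,-0.009],"roll": 0}]}}

```text
time_s: 13.05
tcp_pos: [0.6074, -0.0187, 0.2486]
tool_rot: [2.671, 1.653, 0.001]
contact_force: [0.1, 0.4, -1.7]
finger_gap: 0.0436
finger_force: 30.0
```

```bash
cat >> h.py <<'E'
def pel():
    for n in ('top','side'):
        c=cam(n); P=pts(c); hsv=cv2.cvtColor(c['pixels'],cv2.COLOR_RGB2HSV); H,S,V=[hsv[...,i].astype(int) for i in range(3)]
        k=((H<15)|(H>170))&(S>100)&(c['depth']>0)&(np.hypot(P[...,0]-PAN[0],P[...,1]-PAN[1])<.1)&(P[...,2]>.045)
        m,l,st,ce=cv2.connectedComponentsWithStats(k.astype(np.uint8))
        print(n,[((P[l==i].mean(0)-[*PAN,.049]).round(3).tolist(),round(float(np.percentile(P[l==i][:,2],95)-.049),3),int(st[i,4])) for i in range(1,m) if st[i,4]>12])
    return c
E
python3 - <<'E'
from h import *
pel(); tilt('p5')
a=cv2.imread('pics/p5_top.png')[150:330,200:490];b=cv2.imread('pics/p5_side.png')[110:320,190:430]
cv2.imwrite('pics/p5.png',np.hstack([cv2.copyMakeBorder(cv2.resize(a,(400,300)),0,50,0,0,0),cv2.resize(b,(400,350))]))
E
```

```text
top [([0.003, -0.061, 0.02], 0.026, 192), ([-0.039, -0.054, 0.021], 0.027, 42), ([-0.051, 0.018, 0.02], 0.026, 98)]
side [([-0.018, -0.039, 0.017], 0.022, 529), ([-0.047, 0.02, 0.02], 0.022, 38)]
top white 825 pel px 326 in pan 326
  s 0.03 z rel tcp [-0.075 -0.069 -0.031] 67
  s 0.05 z rel tcp [-0.087 -0.082 -0.074] 326
  s 0.07 z rel tcp [-0.098 -0.092 -0.067] 307
  s 0.09 z rel tcp [-0.105 -0.099 -0.073] 112
  s 0.11 z rel tcp [-0.096 -0.09  -0.084] 13
side white 298 pel px 552 in pan 549
  s 0.03 z rel tcp [-0.07 -0.04 -0.03] 9
  s 0.05 z rel tcp [-0.089 -0.084 -0.067] 12
  s 0.07 z rel tcp [-0.099 -0.083 -0.063] 99
  s 0.09 z rel tcp [-0.107 -0.098 -0.082] 129
  s 0.11 z rel tcp [-0.109 -0.104 -0.089] 48
13.15 [ 0.6079 -0.0188  0.2488] F [ 0.71  1.   -1.04] T [0.004 0.037 0.019] gap 0.04415930496579575 ff 29.954107403755188
```

View pics/p5.png

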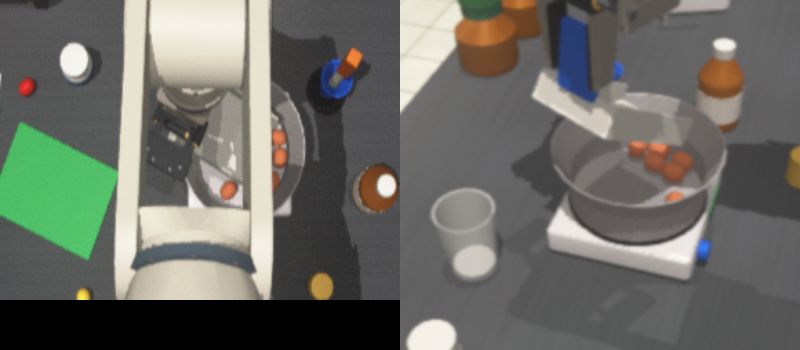

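The tray is empty and held at about 32° nose-down, reading 1.7 N for the tray alone. Six pellets are in the pan, visible in the right half at (640,148) to (675,198), and already in one layer. Carry the tray back to the mat.

>>> {"fn": "move_arm", "kwargs": {"rows": [{"grip": -1,"offset": [0.008,-0.007,-0.004],"roll": 0},{"grip": -1,"offset": [0.0155,-0.0145,0],"roll": 0},{"grip": -1,"offset": [0.0235,-0.0215,0],"roll": 0},{"grip": -1,"offset": [0.0255,-0.0235,0],"roll": 0},{"grip": -1,"offset": [0.0255,-0.0235,0.005],"roll": 0},{"grip": -1,"offset": [0.0255,-0.0235,0.014],"roll": 0},{"grip": -1,"offset": [0.0255,-0.0235,0.02],"roll": 0},{"grip": -1,"offset": [0.0235,-0.0215,0.022],"roll": 0},{"grip": -1,"offset": [0.0155,-0.0145,0.018],"roll": 0},{"grip": -1,"offset": [0.007,-0.006,0.01],"roll": 0}]}}

```text
time_s: 14.5
tcp_pos: [0.5331, 0.2369, 0.1615]
tool_rot: [-2.67, -1.655, 0.002]
contact_force: [-0.8, 1.0, -1.8]
finger_gap: 0.0437
finger_force: 30.0
```

```bash
python3 - <<'E'
from h import *
o=readout.observe(); t=o['tcp_pos']; M=R.from_rotvec(o['tool_rot']).as_matrix()
print(t.round(4),o['contact_force'].round(2),o['finger_force'])
for n in ('top','side'):
    c=cam(n); P=pts(c); hsv=cv2.cvtColor(c['pixels'],cv2.COLOR_RGB2HSV); H,S,V=[hsv[...,i].astype(int) for i in range(3)]
    L=(P-t)@M*1000
    k=(S<60)&(V>110)&(c['depth']>0)&(abs(L[...,1])<50)&(P[...,2]>.015)&(L[...,0]<0)&(L[...,0]>-190)&(L[...,2]>-10)
    q=L[k]; print(n,len(q),'front x',np.percentile(q[:,0],1))
    for x in range(-160,0,15):
        s=q[(q[:,0]>=x)&(q[:,0]<x+15)]
        if len(s)>8: print('   x',x+7,len(s),'z',np.percentile(s[:,2],[5,50,95]).round(0))
E
```

```text
[0.5331 0.2369 0.1615] [-0.84  1.   -1.75] 29.95384454727173
top 2118 front x -105.73609412738153
   x -108 140 z [ 84. 106. 110.]
   x -93 325 z [ 79. 101. 107.]
   x -78 325 z [ 71.  96. 101.]
   x -63 345 z [59. 88. 95.]
   x -48 339 z [69. 78. 86.]
   x -33 311 z [58. 69. 75.]
   x -18 234 z [51. 58. 64.]
   x -3 98 z [44. 50. 55.]
side 1170 front x -110.49850075307495
   x -108 94 z [ 88. 106. 111.]
   x -93 163 z [ 79. 103. 111.]
   x -78 156 z [ 66.  95. 101.]
   x -63 135 z [57. 80. 95.]
   x -48 133 z [45. 65. 84.]
   x -33 192 z [35. 64. 74.]
   x -18 172 z [25. 47. 64.]
   x -3 124 z [15. 26. 50.]
```

>>> {"fn": "move_arm", "kwargs": {"rows": [{"grip": -1,"offset": [0,0,0.01],"roll": 0},{"grip": -1,"offset": [0,0,0.014],"roll": 0},{"grip": -1,"offset": [0,0,0.012],"roll": 0},{"grip": -1,"offset": [0,0,0.007],"roll": 0},{"grip": -1,"offset": [0.002,0,0.003],"roll": 0},{"grip": -1,"offset": [0.006,0,0.006],"roll": 0},{"grip": -1,"offset": [0.008,0,0.008],"roll": 0},{"grip": -1,"offset": [0.008,0,0.008],"roll": 0},{"grip": -1,"offset": [0.008,0,0.008],"roll": 0},{"grip": -1,"offset": [0.006,0,0.008],"roll": 0}]}}

```text
time_s: 15.85
tcp_pos: [0.5529, 0.2708, 0.0793]
tool_rot: [2.671, 1.653, 0.006]
contact_force: [2.3, 4.4, 5.2]
finger_gap: 0.0439
finger_force: 30.0
```

>>> {"fn": "move_arm", "kwargs": {"rows": [{"grip": -1,"offset": [0.004,0,0.005],"roll": 0},{"grip": -1,"offset": [0.004,0,0.005],"roll": 0},{"grip": -1,"offset": [0.004,0,0.005],"roll": 0},{"grip": -1,"offset": [0.003,0,0.005],"roll": 0},{"grip": -1,"offset": [0.003,0,0.004],"roll": 0},{"grip": -1,"offset": [0.002,0,0.003],"roll": 0},{"grip": -1,"offset": [0,0,0.001],"roll": 0},{"grip": -1,"offset": [0,0,0],"roll": 0},{"grip": -1,"offset": [0,0,0],"roll": 0},{"grip": -1,"offset": [0,0,0],"roll": 0}]}}

```text
time_s: 17.1
tcp_pos: [0.5598, 0.2875, 0.0506]
tool_rot: [-2.672, -1.652, 0.001]
contact_force: [-0.3, -1.5, 0.2]
finger_gap: 0.0437
finger_force: 30.0
```

```bash
python3 - <<'E'
from h import *
o=readout.observe(); t=o['tcp_pos']; M=R.from_rotvec(o['tool_rot']).as_matrix()
print(t.round(4),o['contact_force'].round(2))
for n in ('top','side'):
    c=cam(n); P=pts(c); hsv=cv2.cvtColor(c['pixels'],cv2.COLOR_RGB2HSV); H,S,V=[hsv[...,i].astype(int) for i in range(3)]
    L=(P-t)@M*1000
    k=(S<60)&(V>110)&(c['depth']>0)&(abs(L[...,1])<42)&(L[...,0]<0)&(L[...,0]>-190)&(L[...,2]>-10)
    q=L[k]; q[:,2]=1000*t[2]-q[:,2]
    for x in range(-175,-10,20):
        s=q[(q[:,0]>=x)&(q[:,0]<x+20)]
        if len(s)>8: print('   x',x+10,len(s),'z',np.percentile(s[:,2],[5,25,50,95]).round(0))
E
```

```text
[0.5598 0.2875 0.0506] [-0.33 -1.53  0.19]
   x -165 114 z [ 6. 15. 17. 21.]
   x -145 330 z [ 9. 12. 14. 20.]
   x -125 336 z [ 6.  9. 11. 16.]
   x -105 339 z [ 7.  9. 11. 16.]
   x -85 344 z [ 7. 11. 12. 17.]
   x -65 328 z [ 9. 12. 14. 19.]
   x -45 335 z [10. 13. 15. 19.]
   x -25 217 z [12. 15. 17. 40.]
   x -165 164 z [13. 14. 15. 17.]
   x -145 610 z [10. 12. 13. 15.]
   x -125 613 z [ 7.  8.  9. 12.]
   x -105 588 z [ 7.  9.  9. 11.]
   x -85 360 z [ 9. 10. 10. 12.]
```

>>> {"fn": "move_arm", "kwargs": {"rows": [{"grip": -1,"offset": [0,0,0.003],"roll": 0},{"grip": -1,"offset": [0,0,0.002],"roll": 0},{"grip": -1,"offset": [0,0,0],"roll": 0},{"grip": 0.05,"offset": [0,0,0],"roll": 0},{"grip": 0.3,"offset": [0,0,0],"roll": 0},{"grip": 0.6,"offset": [0,0,0],"roll": 0},{"grip": 0.6,"offset": [0,0,0],"roll": 0},{"grip": 0.6,"offset": [0,0,-0.02],"roll": 0},{"grip": 0.6,"offset": [0,0,-0.04],"roll": 0},{"grip": 0.6,"offset": [0,0,-0.05],"roll": 0}]}}

```text
time_s: 18.45
tcp_pos: [0.5597, 0.2873, 0.1573]
tool_rot: [-2.672, -1.653, 0.001]
contact_force: [0.4, 0.8, 0.3]
finger_gap: 0.0737
finger_force: 0.0
```

```bash
python3 - <<'E'
from h import *
for n in ('top','side'):
    c=cam(n); P=pts(c); hsv=cv2.cvtColor(c['pixels'],cv2.COLOR_RGB2HSV); H,S,V=[hsv[...,i].astype(int) for i in range(3)]
    k=(S<60)&(V>110)&(c['depth']>0)&(np.hypot(P[...,0]-.53,P[...,1]-.21)<.14)
    f=P[k&(P[...,2]<.03)]; A=np.c_[f[:,:2],np.ones(len(f))]
    f=f[(f[:,2]<.016)]; q=(f-f.mean(0)); nrm=np.linalg.svd(q[::3],full_matrices=False)[2][2]; print(n,'floor normal',nrm.round(3),'z',np.percentile(f[:,2],[5,50,95]).round(4))
    w=P[k&(P[...,2]>.027)&(P[...,2]<.042)]; 
    if len(w)>20: print(' walls',cv2.minAreaRect((w[:,:2]*1000).astype(np.float32)),np.percentile(w[:,2],[5,50,95]).round(4))
    save(c,f'pics/p6_{n}.png')
pel()
plan([.66,-.237,.28],-10)
E
```

```text
top floor normal [-0.01  -0.034 -0.999] z [0.0027 0.0078 0.0141]
 walls ((521.1703491210938, 205.77743530273438), (140.50155639648438, 93.99781799316406), 64.134033203125) [0.03   0.0342 0.0383]
side floor normal [0.027 0.03  0.999] z [0.0026 0.0063 0.0145]
 walls ((520.0252685546875, 207.42111206054688), (144.72732543945312, 94.29705047607422), 64.43744659423828) [0.0276 0.0323 0.0346]
top [([-0.015, -0.047, 0.02], 0.026, 499), ([-0.051, 0.019, 0.021], 0.025, 94)]
side [([-0.016, -0.041, 0.017], 0.022, 568), ([-0.047, 0.02, 0.02], 0.023, 38)]
t 18.65 tcp [0.5608 0.288  0.1578] yaw -26.5 roll/row -1.65 F [ 0.4 -0.3 -0.8] gap 0.0735 ff 0.0
[[-42.5, 32.3, -12.3], [-43.4, 31.1, -12.3], [-44.3, 29.8, -12.3], [-45.1, 28.5, -12.3], [-46.0, 27.2, -12.3], [-46.7, 25.9, -12.3], [-47.4, 24.5, -12.3], [-48.1, 23.2, -12.3], [-48.8, 21.8, -12.3], [-49.4, 20.3, -12.3]]
```

View pics/p6_side.png

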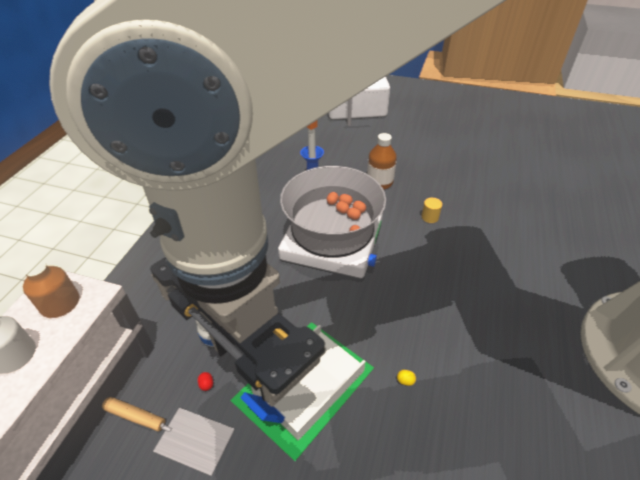

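The tray is flat on its mat, handle at (262,407) and floor tilt under 0.04 rad. The pellets lie in one layer in the pan at (345,208). Next, the rod: the wide 18 mm sides of its orange grip are turned about 46° to the world axes.

```bash
python3 - <<'E'
from h import *
plan([.66,-.239,.28],-43.5)
E
```

```text
t 18.65 tcp [0.5608 0.288  0.1578] yaw -26.5 roll/row 1.7 F [ 0.4 -0.3 -0.8] gap 0.0735 ff 0.0
[[-42.7, 32.4, -12.3], [-41.7, 33.7, -12.3], [-40.7, 34.9, -12.3], [-39.6, 36.1, -12.3], [-38.6, 37.2, -12.3], [-37.4, 38.4, -12.3], [-36.3, 39.5, -12.3], [-35.1, 40.5, -12.3], [-33.9, 41.5, -12.3], [-32.6, 42.5, -12.3]]
```

>>> {"fn": "move_arm", "kwargs": {"rows": [{"grip": 0.6,"offset": [-0.0425,0.0325,-0.024],"roll": 1.7},{"grip": 0.6,"offset": [-0.0415,0.0335,-0.024],"roll": 1.7},{"grip": 0.6,"offset": [-0.0405,0.035,-0.024],"roll": 1.7},{"grip": 0.6,"offset": [-0.0395,0.036,-0.024],"roll": 1.7},{"grip": 0.6,"offset": [-0.0385,0.037,-0.016],"roll": 1.7},{"grip": 0.6,"offset": [-0.0375,0.0385,-0.01],"roll": 1.7},{"grip": 0.6,"offset": [-0.0365,0.0395,0],"roll": 1.7},{"grip": 0.6,"offset": [-0.035,0.0405,0],"roll": 1.7},{"grip": 0.6,"offset": [-0.034,0.0415,0],"roll": 1.7},{"grip": 0.6,"offset": [-0.0325,0.0425,0],"roll": 1.7}]}}

```text
time_s: 19.9
tcp_pos: [0.659, -0.2401, 0.2761]
tool_rot: [-2.886, -1.237, 0.003]
contact_force: [1.7, 0.1, -0.1]
finger_gap: 0.0735
finger_force: 0.0
```

```bash
python3 - <<'E'
from h import *
c=cam('wrist'); save(c,'pics/w7.png')
o=readout.observe(); t=o['tcp_pos']; M=R.from_rotvec(o['tool_rot']).as_matrix()
for n in ('wrist','side'):
    if n=='side': c=cam('side')
    P=pts(c); hsv=cv2.cvtColor(c['pixels'],cv2.COLOR_RGB2HSV); H,S,V=[hsv[...,i].astype(int) for i in range(3)]
    k=(H<18)&(S>150)&(V>100)&(c['depth']>0)&(np.hypot(P[...,0]-.66,P[...,1]+.239)<.05)&(P[...,2]>.14)
    q=P[k]; print(n,len(q))
    if len(q)>20:
        top=q[q[:,2]>q[:,2].max()-.008]; print(' top',cv2.minAreaRect((top[:,:2]*1000).astype(np.float32)),np.median(top[:,2]))
        r=cv2.minAreaRect((((q-t)@M)[:,:2]*1000).astype(np.float32)); print(' local all',r)
plan([.66,-.239,.176],-43.5)
E
```

```text
wrist 1315
 top ((674.814208984375, -228.70077514648438), (3.4124717712402344, 86.35032653808594), 44.0523796081543) 0.392058782160326
 local all ((12.725841522216797, -3.1806068420410156), (32.01350402832031, 87.61992645263672), 6.944218158721924)
side 373
 top ((659.412109375, -237.95175170898438), (17.074569702148438, 18.950679779052734), 53.09257125854492) 0.22921100166936714
 local all ((6.219814300537109, -6.424680709838867), (19.25064468383789, 18.17344856262207), 80.31107330322266)
t 20.0 tcp [ 0.659  -0.2433  0.2755] yaw -43.8 roll/row -0.03 F [ 1.1  0.3 -0.7] gap 0.0735 ff 0.0
[[0.4, -0.2, 10.0], [0.4, -0.2, 10.0], [0.4, -0.2, 10.0], [0.4, -0.2, 10.0], [0.4, -0.2, 10.0], [0.4, -0.2, 10.0], [0.4, -0.2, 10.0], [0.4, -0.2, 10.0], [0.4, -0.2, 10.0], [0.4, -0.2, 10.0]]
```

View pics/w7.png

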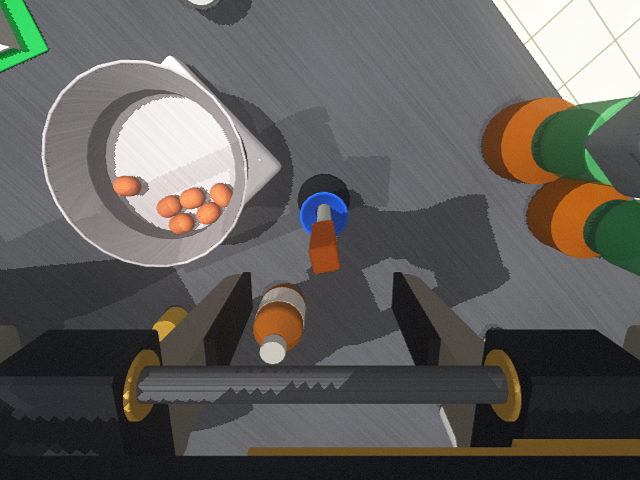

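Wrist view: the rod's orange grip at (324,250) is between the fingers, turned about 8° from the pads. I'll roll −8° and descend.

>>> {"fn": "move_arm", "kwargs": {"rows": [{"grip": 0.6,"offset": [0.0025,-0.002,0.01],"roll": -4},{"grip": 0.6,"offset": [0.002,-0.0015,0.015],"roll": -4},{"grip": 0.6,"offset": [0,0,0.02],"roll": 0},{"grip": 0.6,"offset": [0,0,0.02],"roll": 0},{"grip": 0.6,"offset": [0,0,0.02],"roll": 0},{"grip": 0.6,"offset": [0,0,0.0125],"roll": 0},{"grip": 0.6,"offset": [0,0,0],"roll": 0},{"grip": -0.3,"offset": [0,0,0],"roll": 0},{"grip": -1,"offset": [0,0,0],"roll": 0},{"grip": -1,"offset": [0,0,0],"roll": 0}]}}

```text
time_s: 21.25
tcp_pos: [0.6603, -0.233, 0.1808]
tool_rot: [2.793, 1.438, 0.001]
contact_force: [-0.7, -1.1, 0.9]
finger_gap: 0.0456
finger_force: 0.0
```

>>> {"fn": "move_arm", "kwargs": {"rows": [{"grip": -1,"offset": [0,0,0],"roll": 0},{"grip": -1,"offset": [0,0,0],"roll": 0},{"grip": -1,"offset": [0,0,0],"roll": 0},{"grip": -1,"offset": [0,0,-0.01],"roll": 0},{"grip": -1,"offset": [0,0,-0.02],"roll": 0},{"grip": -1,"offset": [0,0,-0.02],"roll": 0},{"grip": -1,"offset": [0,0,-0.02],"roll": 0},{"grip": -1,"offset": [0,0,-0.02],"roll": 0},{"grip": -1,"offset": [0,0,-0.02],"roll": 0},{"grip": -1,"offset": [0,0,-0.01],"roll": 0}]}}

```text
time_s: 22.5
tcp_pos: [0.6602, -0.2328, 0.3018]
tool_rot: [2.793, 1.438, 0.001]
contact_force: [-0.7, 0.3, -0.1]
finger_gap: 0.0177
finger_force: 30.0
```

```bash
cat >> h.py <<'E'
def rod(zmin=.1):
    o=readout.observe(); t=o['tcp_pos']; M=R.from_rotvec(o['tool_rot']).as_matrix()
    for n in ('top','side'):
        c=cam(n); P=pts(c); hsv=cv2.cvtColor(c['pixels'],cv2.COLOR_RGB2HSV); H,S,V=[hsv[...,i].astype(int) for i in range(3)]
        d=np.hypot(P[...,0]-t[0],P[...,1]-t[1]); z=t[2]-P[...,2]
        k=(c['depth']>0)&(d<.03)&(P[...,2]>zmin)&(z>.0)
        q=P[k]-t; print(n,len(q),'lowest',(q[:,2].min() if len(q) else 0))
        for a in np.arange(-.2,0,.02):
            s=q[(q[:,2]>=a)&(q[:,2]<a+.02)]
            if len(s)>8: print('  z',round(a+.01,2),len(s),'world dxy',s[:,:2].mean(0).round(4),s[:,:2].min(0).round(4),s[:,:2].max(0).round(4))
    print(o['time_s'],t.round(4),'F',o['contact_force'].round(2),'gap',round(o['finger_gap'],4),'ff',round(o['finger_force'],1))
E
python3 - <<'E'
from h import *
rod(.1); print(arm.pinch_z)
E
```

```text
top 0 lowest 0
side 642 lowest -0.20100787919080504
  z -0.17 12 world dxy [-0.0048 -0.    ] [-0.0099 -0.0036] [0.0035 0.003 ]
  z -0.15 60 world dxy [-0.0045  0.0008] [-0.0107 -0.0038] [0.003 0.004]
  z -0.13 62 world dxy [-0.0052  0.0008] [-0.011  -0.0046] [0.0019 0.0042]
  z -0.11 65 world dxy [-0.0054  0.001 ] [-0.0112 -0.0054] [0.0009 0.0054]
  z -0.09 77 world dxy [-0.005   0.0004] [-0.011  -0.0057] [0.0037 0.0052]
  z -0.07 74 world dxy [-0.0052  0.0005] [-0.0108 -0.0081] [0.0018 0.0048]
  z -0.05 76 world dxy [-0.0052  0.0014] [-0.0105 -0.0029] [0.0014 0.006 ]
  z -0.03 84 world dxy [-0.005   0.0013] [-0.0146 -0.0075] [0.006  0.0079]
  z -0.01 131 world dxy [-0.005   0.0021] [-0.0191 -0.0067] [0.0097 0.014 ]
22.5 [ 0.6602 -0.2328  0.3018] F [-0.74  0.33 -0.06] gap 0.0177 ff 30.0
-0.0187
```

```bash
python3 - <<'E'
from h import *
c=cam('side');P=pts(c); hsv=cv2.cvtColor(c['pixels'],cv2.COLOR_RGB2HSV); H,S,V=[hsv[...,i].astype(int) for i in range(3)]
k=((H<15)|(H>170))&(S>100)&(c['depth']>0)&(np.hypot(P[...,0]-PAN[0],P[...,1]-PAN[1])<.08)&(P[...,2]>.058)&(P[...,2]<.1)
D=cv2.distanceTransform(k.astype(np.uint8),cv2.DIST_L2,5); m,l,st,ce=cv2.connectedComponentsWithStats((D>2.6).astype(np.uint8))
for i in range(1,m): print((P[l==i].mean(0)-[*PAN,.049]).round(3),st[i,4])
off=np.array([.004,.003]); tip0=PAN+[-.022,.0]
plan([*(tip0+off),.312])
o=readout.observe(); M=R.from_rotvec(o['tool_rot']).as_matrix()[:2,:2]
prev=None
for i in range(0,15):
    a=np.radians(180-30*i); p=.022*np.array([np.cos(a),np.sin(a)])
    if prev is not None: print(i,p.round(3),(M.T@(p-prev)*1000).round(1))
    prev=p
E
```

```text
[ 0.013 -0.054  0.019] 24
[-0.026 -0.037  0.018] 198
[-0.048  0.02   0.021] 2
t 22.65 tcp [ 0.66   -0.2328  0.3004] yaw -35.5 roll/row 0 F [ 0.   0.9 -1.9] gap 0.0175 ff 30.0
[[5.5, -16.9, -1.2], [5.5, -16.9, -1.2], [5.5, -16.9, -1.2], [5.5, -16.9, -1.2], [5.5, -16.9, -1.2], [5.5, -16.9, -1.2], [5.5, -16.9, -1.2], [5.5, -16.9, -1.2], [5.5, -16.9, -1.2], [5.5, -16.9, -1.2]]
1 [-0.019  0.011] [10.7 -4. ]
2 [-0.011  0.019] [11.2  1.9]
3 [0.    0.022] [8.8 7.2]
4 [0.011 0.019] [ 4.  10.7]
5 [0.019 0.011] [-1.9 11.2]
6 [0.022 0.   ] [-7.2  8.8]
7 [ 0.019 -0.011] [-10.7   4. ]
8 [ 0.011 -0.019] [-11.2  -1.9]
9 [ 0.    -0.022] [-8.8 -7.2]
10 [-0.011 -0.019] [ -4.  -10.7]
11 [-0.019 -0.011] [  1.9 -11.2]
12 [-0.022 -0.   ] [ 7.2 -8.8]
13 [-0.019  0.011] [10.7 -4. ]
14 [-0.011  0.019] [11.2  1.9]
```

>>> {"fn": "move_arm", "kwargs": {"rows": [{"grip": -1,"offset": [0.002,-0.006,-0.012],"roll": 0},{"grip": -1,"offset": [0.0055,-0.017,0],"roll": 0},{"grip": -1,"offset": [0.0065,-0.0195,0],"roll": 0},{"grip": -1,"offset": [0.007,-0.0225,0],"roll": 0},{"grip": -1,"offset": [0.007,-0.0225,0],"roll": 0},{"grip": -1,"offset": [0.007,-0.0225,0],"roll": 0},{"grip": -1,"offset": [0.007,-0.0215,0],"roll": 0},{"grip": -1,"offset": [0.006,-0.018,0],"roll": 0},{"grip": -1,"offset": [0.005,-0.014,0],"roll": 0},{"grip": -1,"offset": [0.002,-0.0055,0],"roll": 0}]}}

```text
time_s: 23.9
tcp_pos: [0.554, -0.0892, 0.3122]
tool_rot: [2.793, 1.439, 0.0]
contact_force: [-0.4, -0.3, -0.4]
finger_gap: 0.0177
finger_force: 30.0
```

```bash
python3 - <<'E'
from h import *
rod(.12); pel(); plan([.5545,-.090,.224])
E
```

```text
top 0 lowest 0
side 817 lowest -0.16464315491173948
  z -0.17 16 world dxy [-0.0051  0.001 ] [-0.0107 -0.0038] [0.0008 0.003 ]
  z -0.15 74 world dxy [-0.0053  0.0014] [-0.0108 -0.0037] [0.0012 0.0059]
  z -0.13 80 world dxy [-0.005   0.0014] [-0.0105 -0.0036] [0.0019 0.0044]
  z -0.11 88 world dxy [-0.0047  0.0011] [-0.0109 -0.0054] [0.0026 0.005 ]
  z -0.09 85 world dxy [-0.0048  0.0016] [-0.0106 -0.0036] [0.0031 0.0045]
  z -0.07 99 world dxy [-0.0051  0.0016] [-0.0106 -0.0052] [0.0017 0.0049]
  z -0.05 100 world dxy [-0.0047  0.0017] [-0.0108 -0.0038] [0.0024 0.0054]
  z -0.03 112 world dxy [-0.0047  0.0017] [-0.0147 -0.0044] [0.0084 0.0086]
  z -0.01 163 world dxy [-0.0035  0.0033] [-0.0154 -0.0058] [0.0165 0.0172]
23.9 [ 0.554  -0.0892  0.3122] F [-0.42 -0.27 -0.37] gap 0.0177 ff 30.0
top [([-0.016, -0.064, 0.018], 0.023, 31), ([-0.041, -0.045, 0.029], 0.026, 117), ([-0.05, 0.018, 0.091], 0.395, 32)]
side [([-0.017, 0.006, 0.273], 0.312, 364), ([-0.017, -0.041, 0.017], 0.022, 557), ([-0.047, 0.02, 0.02], 0.023, 38)]
t 24.1 tcp [ 0.5547 -0.0901  0.3121] yaw -35.5 roll/row 0 F [ 0.2 -0.5 -0.3] gap 0.0175 ff 30.0
[[-0.0, -0.0, 8.8], [-0.0, -0.0, 8.8], [-0.0, -0.0, 8.8], [-0.0, -0.0, 8.8], [-0.0, -0.0, 8.8], [-0.0, -0.0, 8.8], [-0.0, -0.0, 8.8], [-0.0, -0.0, 8.8], [-0.0, -0.0, 8.8], [-0.0, -0.0, 8.8]]
```

>>> {"fn": "move_arm", "kwargs": {"rows": [{"grip": -1,"offset": [0,0,0.01],"roll": 0},{"grip": -1,"offset": [0,0,0.014],"roll": 0},{"grip": -1,"offset": [0,0,0.014],"roll": 0},{"grip": -1,"offset": [0,0,0.012],"roll": 0},{"grip": -1,"offset": [0,0,0.012],"roll": 0},{"grip": -1,"offset": [0,0,0.01],"roll": 0},{"grip": -1,"offset": [0,0,0.008],"roll": 0},{"grip": -1,"offset": [0,0,0.005],"roll": 0},{"grip": -1,"offset": [0,0,0.003],"roll": 0},{"grip": -1,"offset": [0,0,0],"roll": 0}]}}

```text
time_s: 25.35
tcp_pos: [0.5544, -0.0899, 0.2241]
tool_rot: [2.793, 1.438, -0.0]
contact_force: [0.0, 0.1, -0.2]
finger_gap: 0.0179
finger_force: 30.0
```

>>> {"fn": "move_arm", "kwargs": {"rows": [{"grip": -1,"offset": [0.0053,-0.002,0],"roll": 0},{"grip": -1,"offset": [0.0053,-0.002,0],"roll": 0},{"grip": -1,"offset": [0.0056,0.001,0],"roll": 0},{"grip": -1,"offset": [0.0056,0.001,0],"roll": 0},{"grip": -1,"offset": [0.0044,0.0036,0],"roll": 0},{"grip": -1,"offset": [0.0044,0.0036,0],"roll": 0},{"grip": -1,"offset": [0.002,0.0053,0],"roll": 0},{"grip": -1,"offset": [0.002,0.0053,0],"roll": 0},{"grip": -1,"offset": [-0.001,0.0056,0],"roll": 0},{"grip": -1,"offset": [-0.001,0.0056,0],"roll": 0}]}}

```text
time_s: 26.6
tcp_pos: [0.5955, -0.0794, 0.224]
tool_rot: [-2.793, -1.438, 0.0]
contact_force: [0.3, -0.0, -0.1]
finger_gap: 0.0176
finger_force: 30.0
```

>>> {"fn": "move_arm", "kwargs": {"rows": [{"grip": -1,"offset": [-0.0036,0.0044,0],"roll": 0},{"grip": -1,"offset": [-0.0036,0.0044,0],"roll": 0},{"grip": -1,"offset": [-0.0053,0.002,0],"roll": 0},{"grip": -1,"offset": [-0.0053,0.002,0],"roll": 0},{"grip": -1,"offset": [-0.0056,-0.001,0],"roll": 0},{"grip": -1,"offset": [-0.0056,-0.001,0],"roll": 0},{"grip": -1,"offset": [-0.0044,-0.0036,0],"roll": 0},{"grip": -1,"offset": [-0.0044,-0.0036,0],"roll": 0},{"grip": -1,"offset": [-0.002,-0.0053,0],"roll": 0},{"grip": -1,"offset": [-0.002,-0.0053,0],"roll": 0}]}}

```text
time_s: 27.85
tcp_pos: [0.5649, -0.1088, 0.2241]
tool_rot: [-2.793, -1.438, -0.0]
contact_force: [0.2, -0.7, 0.3]
finger_gap: 0.0179
finger_force: 30.0
```

```bash
python3 - <<'E'
from h import *
rod(.125); pel()
E
```

```text
top 0 lowest 0
side 399 lowest -0.09909019549920708
  z -0.09 62 world dxy [-0.006   0.0019] [-0.0115 -0.0041] [0.0003 0.0056]
  z -0.07 71 world dxy [-0.0057  0.0015] [-0.0117 -0.0054] [0.0009 0.0051]
  z -0.05 79 world dxy [-0.0055  0.0019] [-0.0116 -0.0034] [0.0016 0.0058]
  z -0.03 77 world dxy [-0.0054  0.002 ] [-0.0157 -0.0057] [0.0075 0.0088]
  z -0.01 110 world dxy [-0.0044  0.003 ] [-0.0157 -0.0052] [0.0117 0.0142]
27.85 [ 0.5649 -0.1088  0.2241] F [ 0.18 -0.68  0.26] gap 0.0179 ff 30.0
top [([-0.019, -0.064, 0.042], 0.138, 14), ([-0.036, -0.019, 0.035], 0.079, 17), ([-0.042, -0.049, 0.031], 0.027, 80)]
side [([-0.006, -0.013, 0.187], 0.225, 298), ([0.016, -0.052, 0.017], 0.022, 98), ([-0.032, -0.036, 0.017], 0.022, 317), ([-0.047, 0.02, 0.02], 0.022, 39)]
```

>>> {"fn": "move_arm", "kwargs": {"rows": [{"grip": -1,"offset": [0.001,-0.0056,0],"roll": 0},{"grip": -1,"offset": [0.001,-0.0056,0],"roll": 0},{"grip": -1,"offset": [0.0036,-0.0044,0],"roll": 0},{"grip": -1,"offset": [0.0036,-0.0044,0],"roll": 0},{"grip": -1,"offset": [0.0053,-0.002,0],"roll": 0},{"grip": -1,"offset": [0.0053,-0.002,0],"roll": 0},{"grip": -1,"offset": [0.0056,0.001,0],"roll": 0},{"grip": -1,"offset": [0.0056,0.001,0],"roll": 0},{"grip": -1,"offset": [0,0,0],"roll": 0},{"grip": -1,"offset": [0,0,-0.005],"roll": 0}]}}

```text
time_s: 29.3
tcp_pos: [0.5651, -0.071, 0.2288]
tool_rot: [-2.793, -1.438, 0.001]
contact_force: [0.7, -0.2, -0.5]
finger_gap: 0.018
finger_force: 30.0
```

>>> {"fn": "move_arm", "kwargs": {"rows": [{"grip": -1,"offset": [0,0,-0.006],"roll": 0},{"grip": -1,"offset": [0,0,-0.012],"roll": 0},{"grip": -1,"offset": [0,0,-0.014],"roll": 0},{"grip": -1,"offset": [0,0,-0.014],"roll": 0},{"grip": -1,"offset": [0,0,-0.014],"roll": 0},{"grip": -1,"offset": [0,0,-0.014],"roll": 0},{"grip": -1,"offset": [0,0,-0.01],"roll": 0},{"grip": -1,"offset": [0,0,-0.006],"roll": 0},{"grip": -1,"offset": [0,0,-0.002],"roll": 0},{"grip": -1,"offset": [0,0,0],"roll": 0}]}}

```text
time_s: 30.55
tcp_pos: [0.5653, -0.071, 0.3208]
tool_rot: [-2.793, -1.438, 0.001]
contact_force: [0.3, -0.4, -0.3]
finger_gap: 0.0179
finger_force: 30.0
```

```bash
python3 - <<'E'
from h import *
rod(.12); pel(); plan([.6605,-.2335,.320])
E
```

```text
top 0 lowest 0
side 824 lowest -0.1669675623730295
  z -0.17 15 world dxy [-0.0053  0.0011] [-0.0109 -0.0034] [0.0001 0.0034]
  z -0.15 77 world dxy [-0.0057  0.001 ] [-0.0109 -0.0043] [0.0005 0.004 ]
  z -0.13 79 world dxy [-0.0057  0.0014] [-0.0109 -0.0037] [0.0006 0.0048]
  z -0.11 82 world dxy [-0.005   0.0013] [-0.0105 -0.0023] [0.0012 0.0046]
  z -0.09 96 world dxy [-0.0055  0.0012] [-0.0108 -0.005 ] [0.0016 0.0053]
  z -0.07 101 world dxy [-0.0054  0.0014] [-0.0107 -0.0041] [0.0016 0.0048]
  z -0.05 106 world dxy [-0.0048  0.0015] [-0.0105 -0.003 ] [0.0019 0.0046]
  z -0.03 106 world dxy [-0.0049  0.0019] [-0.0147 -0.007 ] [0.0066 0.0078]
  z -0.01 162 world dxy [-0.0042  0.0029] [-0.0152 -0.0054] [0.0162 0.0144]
30.55 [ 0.5653 -0.071   0.3208] F [ 0.31 -0.42 -0.3 ] gap 0.0179 ff 30.0
top [([-0.019, -0.046, 0.02], 0.026, 458), ([-0.052, 0.014, 0.043], 0.158, 34)]
side [([-0.006, 0.024, 0.28], 0.322, 363), ([-0.017, -0.041, 0.016], 0.022, 557), ([-0.047, 0.02, 0.02], 0.023, 36)]
t 30.75 tcp [ 0.5653 -0.071   0.3207] yaw -35.5 roll/row 0 F [-0.2 -0.6 -1.3] gap 0.0178 ff 30.0
[[-7.7, 17.2, 0.1], [-7.7, 17.2, 0.1], [-7.7, 17.2, 0.1], [-7.7, 17.2, 0.1], [-7.7, 17.2, 0.1], [-7.7, 17.2, 0.1], [-7.7, 17.2, 0.1], [-7.7, 17.2, 0.1], [-7.7, 17.2, 0.1], [-7.7, 17.2, 0.1]]
```

>>> {"fn": "move_arm", "kwargs": {"rows": [{"grip": -1,"offset": [-0.003,0.007,0],"roll": 0},{"grip": -1,"offset": [-0.0075,0.0165,0],"roll": 0},{"grip": -1,"offset": [-0.0095,0.0215,0],"roll": 0},{"grip": -1,"offset": [-0.01,0.0225,0],"roll": 0},{"grip": -1,"offset": [-0.01,0.0225,0],"roll": 0},{"grip": -1,"offset": [-0.01,0.0225,0],"roll": 0},{"grip": -1,"offset": [-0.01,0.022,0],"roll": 0},{"grip": -1,"offset": [-0.0085,0.019,0],"roll": 0},{"grip": -1,"offset": [-0.006,0.013,0],"roll": 0},{"grip": -1,"offset": [-0.0025,0.0055,0],"roll": 0}]}}

```text
time_s: 32.0
tcp_pos: [0.6609, -0.2345, 0.3207]
tool_rot: [-2.793, -1.437, 0.0]
contact_force: [0.1, 0.6, -1.1]
finger_gap: 0.0181
finger_force: 30.0
```

```bash
python3 - <<'E'
from h import *
c=cam('side'); P=pts(c); hsv=cv2.cvtColor(c['pixels'],cv2.COLOR_RGB2HSV); H,S,V=[hsv[...,i].astype(int) for i in range(3)]
k=(H>100)&(H<130)&(S>120)&(c['depth']>0)&(np.hypot(P[...,0]-.66,P[...,1]+.239)<.05)&(P[...,2]>.085)
q=P[k]; print('mouth',len(q),cv2.minEnclosingCircle((q[:,:2]*1000).astype(np.float32)))
rod(.1); plan([.6603,-.2335,.1835])
E
```

```text
mouth 233 ((661.0419921875, -238.13368225097656), 26.384016036987305)
top 10 lowest -0.22062626929749513
side 674 lowest -0.16626240503137957
  z -0.17 14 world dxy [-0.0058  0.0011] [-0.0109 -0.0027] [0.0024 0.004 ]
  z -0.15 61 world dxy [-0.0056  0.0013] [-0.0116 -0.0036] [0.002  0.0059]
  z -0.13 69 world dxy [-0.006   0.0017] [-0.0116 -0.0024] [0.0008 0.005 ]
  z -0.11 70 world dxy [-0.0063  0.0016] [-0.0119 -0.0042] [0.0025 0.0058]
  z -0.09 79 world dxy [-0.0061  0.0013] [-0.0118 -0.0053] [0.002  0.0052]
  z -0.07 77 world dxy [-0.0058  0.0016] [-0.0113 -0.0069] [0.0011 0.006 ]
  z -0.05 80 world dxy [-0.0056  0.0019] [-0.0115 -0.0033] [0.0023 0.0052]
  z -0.03 89 world dxy [-0.0058  0.0024] [-0.0151 -0.0068] [0.006  0.0089]
  z -0.01 135 world dxy [-0.0057  0.0033] [-0.0205 -0.0073] [0.0119 0.0161]
32.05 [ 0.6611 -0.2345  0.3208] F [-0.15 -0.78 -0.25] gap 0.0181 ff 30.0
t 32.15 tcp [ 0.6606 -0.2334  0.321 ] yaw -35.5 roll/row 0 F [-0.3  1.  -1.1] gap 0.018 ff 30.0
[[-0.0, -0.0, 13.8], [-0.0, -0.0, 13.8], [-0.0, -0.0, 13.8], [-0.0, -0.0, 13.8], [-0.0, -0.0, 13.8], [-0.0, -0.0, 13.8], [-0.0, -0.0, 13.8], [-0.0, -0.0, 13.8], [-0.0, -0.0, 13.8], [-0.0, -0.0, 13.8]]
```

>>> {"fn": "move_arm", "kwargs": {"rows": [{"grip": -1,"offset": [0,0,0.008],"roll": 0},{"grip": -1,"offset": [0,0,0.012],"roll": 0},{"grip": -1,"offset": [0,0,0.012],"roll": 0},{"grip": -1,"offset": [0,0,0.012],"roll": 0},{"grip": -1,"offset": [0,0,0.01],"roll": 0},{"grip": -1,"offset": [0,0,0.008],"roll": 0},{"grip": -1,"offset": [0,0,0.008],"roll": 0},{"grip": -1,"offset": [0,0,0.008],"roll": 0},{"grip": -1,"offset": [0,0,0.008],"roll": 0},{"grip": -1,"offset": [0,0,0],"roll": 0}]}}

```text
time_s: 33.4
tcp_pos: [0.6613, -0.2341, 0.2346]
tool_rot: [2.792, 1.437, 0.001]
contact_force: [3.1, -3.2, -2.8]
finger_gap: 0.0178
finger_force: 30.0
```

The wall pushes lightly toward +x/−y, which is tool +y. I'll shift 2.5 mm that way and go on down.

>>> {"fn": "move_arm", "kwargs": {"rows": [{"grip": -1,"offset": [0,0.0025,0],"roll": 0},{"grip": -1,"offset": [0,0,0.006],"roll": 0},{"grip": -1,"offset": [0,0,0.008],"roll": 0},{"grip": -1,"offset": [0,0,0.008],"roll": 0},{"grip": -1,"offset": [0,0,0.008],"roll": 0},{"grip": -1,"offset": [0,0,0.007],"roll": 0},{"grip": -1,"offset": [0,0,0.006],"roll": 0},{"grip": -1,"offset": [0,0,0.005],"roll": 0},{"grip": -1,"offset": [0,0,0.003],"roll": 0},{"grip": -1,"offset": [0,0,0],"roll": 0}]}}

```text
time_s: 34.65
tcp_pos: [0.6626, -0.235, 0.1839]
tool_rot: [-2.793, -1.438, 0.0]
contact_force: [0.2, -0.0, -0.2]
finger_gap: 0.0182
finger_force: 30.0
```

Clean: no force. Release and rise.

>>> {"fn": "move_arm", "kwargs": {"rows": [{"grip": -1,"offset": [0,0,0.002],"roll": 0},{"grip": -0.5,"offset": [0,0,0],"roll": 0},{"grip": -0.2,"offset": [0,0,0],"roll": 0},{"grip": 0.2,"offset": [0,0,0],"roll": 0},{"grip": 0.6,"offset": [0,0,0],"roll": 0},{"grip": 0.6,"offset": [0,0,0],"roll": 0},{"grip": 0.6,"offset": [0,0,-0.02],"roll": 0},{"grip": 0.6,"offset": [0,0,-0.04],"roll": 0},{"grip": 0.6,"offset": [0,0,-0.045],"roll": 0},{"grip": 0.6,"offset": [0,0,-0.045],"roll": 0}]}}

```text
time_s: 35.9
tcp_pos: [0.6627, -0.235, 0.3353]
tool_rot: [2.792, 1.438, 0.002]
contact_force: [0.5, 0.1, 0.1]
finger_gap: 0.0735
finger_force: 0.0
```

>>> {"fn": "move_arm", "kwargs": {"rows": [{"grip": 0.6,"offset": [0.02,-0.04,-0.02],"roll": 0},{"grip": 0.6,"offset": [0.02,-0.04,0],"roll": 0},{"grip": 0.6,"offset": [0.02,-0.04,0],"roll": 0},{"grip": 0.6,"offset": [0.02,-0.04,0],"roll": 0},{"grip": 0.6,"offset": [0.02,-0.04,0],"roll": 0},{"grip": 0.6,"offset": [0.02,-0.04,0],"roll": 0},{"grip": 0.6,"offset": [0.02,-0.04,0],"roll": 0},{"grip": 0.6,"offset": [0.01,-0.03,0],"roll": 0},{"grip": 0.6,"offset": [0.01,-0.02,0],"roll": 0},{"grip": 0.6,"offset": [0,0,0],"roll": 0}]}}

```text
time_s: 37.15
tcp_pos: [0.4867, 0.0878, 0.3536]
tool_rot: [2.791, 1.441, 0.003]
contact_force: [-0.3, 0.4, -0.4]
finger_gap: 0.0739
finger_force: 0.0
```

```bash
python3 - <<'E'
from h import *
pel(); o=readout.observe(); print(o['time_s'],o['tcp_pos'].round(3),o['contact_force'].round(1),o['finger_force'])
for n in ('top','side'):
    c=cam(n); P=pts(c); save(c,f'pics/e_{n}.png'); hsv=cv2.cvtColor(c['pixels'],cv2.COLOR_RGB2HSV); H,S,V=[hsv[...,i].astype(int) for i in range(3)]
    k=(H<18)&(S>150)&(V>100)&(c['depth']>0)&(np.hypot(P[...,0]-.66,P[...,1]+.239)<.04)&(P[...,2]>.14); q=P[k]
    if len(q)>20: print(n,'grip',len(q),q.mean(0).round(4),'zmax',q[:,2].max().round(4)); s=q[q[:,2]>.215]; print('hi',s.mean(0).round(3)); s=q[q[:,2]<.18]; print('lo',s.mean(0).round(3))
E
```

```text
top [([-0.015, -0.047, 0.02], 0.026, 504), ([-0.051, 0.019, 0.021], 0.026, 93)]
side [([-0.017, -0.041, 0.017], 0.022, 555), ([-0.047, 0.021, 0.02], 0.022, 35)]
37.25 [0.487 0.087 0.353] [-0.4 -0.   1.1] 0.0
top grip 162 [ 0.6568 -0.2366  0.2169] zmax 0.238
hi [ 0.659 -0.238  0.231]
lo [ 0.653 -0.234  0.172]
side grip 404 [ 0.6568 -0.2329  0.1998] zmax 0.2326
hi [ 0.657 -0.234  0.225]
lo [ 0.657 -0.232  0.17 ]
```

View pics/e_side.png

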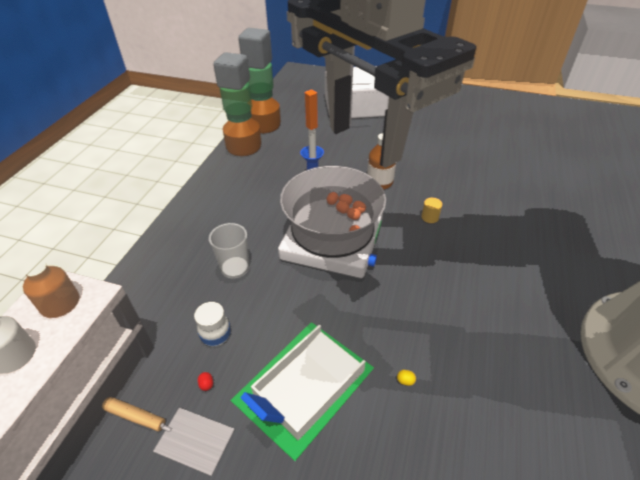

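The end state looks right: the rod stands in its holder (312,125) at its original height, and the tray is flat on the mat (310,385). The six pellets lie in one layer (345,208), and the gripper is clear of everything.

```bash
python3 -c "
from station import arm
print(arm.sign_off())"
```

```text
the job is handed in; nothing more can be done
None
```

I handed the job in at about 37 s with everything in place by the camera check: six pellets in one layer in the pan, the tray flat on its mat, the rod back in its holder; the stir (22 mm radius, one clockwise turn) barely moved the pellets, and no verdict was shown.

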